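# Find the key that turns the cutter drawer's lock and open it

## Task

The cutter drawer on the desk is locked, and only one of the three keys in the wooden rack turns its lock. Try the keys one after another, each pushed fully home in the keyhole on top, until one turns clockwise as far as it goes; leave that key in the lock, turned, and pull the drawer fully open. Do not force a key that will not turn: take it out and put it back in the rack or set it down on the desk, and do not disturb the mug.

Things in the scene. Friction and masses are not known exactly. Their poses are not given: they have to be found in the camera images.
- key_red_head (a point): Red-headed steel key, hanging tip down. Point: centre of its head, a slab 28 (key's x) x 10 (y) x 30 mm (z, up), pinched across its 10 mm. The bit (steel, 5 mm thick) sticks out 17 mm from the 6 mm shank along key's +x, the side with the white stripe on the head. Stop collar, 20 mm round: faces 23 and 26 mm below the point; tip 69 mm below it. 50 g.
- key_yellow_head (a point): Yellow-headed key, same shape and axes as the red one except for the height of one tooth on its bit (hidden in use). Point: centre of its head, as for the red key. Which of the three keys turns the lock changes every time and cannot be seen.
- key_green_head (a point): Green-headed key, same shape and axes as the red one except for the height of one tooth on its bit (hidden in use). Point: centre of its head, as for the red key. Which of the three keys turns the lock changes every time and cannot be seen.
- lock_face (a point): Centre of the brass lock plug's face (46 mm across) on the cabinet's top, left part; 76 mm above the desk, z up. Keyhole slot: 8 mm wide, its long sides chamfered 3 mm, from 5.5 mm behind this point to 19.5 mm ahead along this +x. The shank goes in at this point, bit along this +x, straight down until the collar rests on the face (head centre 26 mm above). Axes turn with the plug.
- plug (a joint): Turn of the lock plug, rad: 0 locked, growing clockwise from above, to a stop at 1.2 (unlocked). Stays where it is left. A key not fully in may turn it falsely; that does not count. The right key has up to 0.3 rad of play before the plug follows. A wrong key goes in just as far but jams after 0.3 to 0.4 rad of its own turning, the plug under 0.4.
- drawer_handle (a point): Middle of the steel bar handle on the blue drawer front, right part of the cabinet: bar 10 mm thick, 46 mm straight along this point's y (level, along the front), 42 mm above the desk. 37 mm free between bar and front, open above; the cabinet's top is 32 mm above the bar. The drawer opens along this point's -x.
- drawer (a joint): How far the drawer is out, m: 0 shut, 0.065 fully open. Slides with about 2 N and stays; held by the bolt while the lock is shut.
- cabinet: Grey steel cabinet fixed to the desk, 134 deep (x) x 158 wide (y) x 74 mm high. Origin at the centre of its underside; its front faces its -x, the lock is at +y, the drawer at -y.
- key_rack: Wooden rack fixed to the desk: base 60 (x) x 132 mm (y), above it a board with its top 54 mm above the desk. Origin: centre of its underside. The keys hang by their collars in slots (10 mm wide, 26 long) with their shanks at y = +35, 0 and -35 mm, x = 0, bits along the rack's -y, head centres 80 mm above the desk.
- mug: Striped mug behind the rack, a bystander, 90 mm high. Origin at its underside.
There are look-alikes about, which are no part of the job. Leave any black look-alike of the part that bears key_red_head alone.

How it is judged:
By the outcome, as a careful person would: the job done as asked, in the order asked, and still so for the second after the job is handed in, with the robot touching nothing.
It also fails if it takes over 72 s, if anything falls off the work surface, if the arm or the gripper's body presses on something with over 40 N, if the wrist force passes 120 N, or if a joint passes its speed limit or range.

## Robot

A 6-joint arm with a two-finger parallel gripper is mounted at the origin on a cart in front of the work surface, level with it; the furniture and walls round the work are solid. World frame = base frame: x ahead of the robot, y to its left, z up, the work surface at z = 0. Lengths are in m, angles in rad, forces in N, time in s.
With the tool pointing down it reaches from about 0.35 to 0.85 m from the base axis. Payload 8.1 kg.
Tool frame: the origin (TCP) lies on the centre line of the jaws, within the pads' length; the fingertips stand robot.finger_overhang ahead of it and the grasp point (between the pads) lies 5 mm behind it (robot.finger_overhang is the distance from the TCP to the fingertips, in m); z points along the fingers, y is the direction in which the jaws open and shut (so a half turn about z gives the same grasp; the last joint's range is limited). The gripper opens to 93 mm and grips with 3 to 60 N. Pads are 15 mm wide; open, the fingers measure 128 mm over their backs; the gripper's body (75 mm by 188 mm) begins 65 mm behind the grasp point.
Start: joints at [1.241, 0.13, 1.488, -0, 1.523, -0.085], TCP at [0.145, 0.582, 0.233] pointing down, gripper open.
Joint ranges: [-2.96, 2.96], [-0.89, 2.26], [0.02, 2.5], [-1.34, 4.48], [0, 2.73], [-2.66, 2.66]. Speed limits (rad/s): [2.39, 2.39, 2.79, 3.14, 3.14, 3.14].

## Interface

Orientations are given as a rotation vector (axis times angle).
In Python, from plant import robot gives the robot as it stands. The module is installed in compiled form; this text tells all that it offers.
- The arm moves only by the tool carry_out, never from a script. Its argument "commands" is a list that holds one entry, the list of rows, each a list of 4 numbers: the shift along the tool's x, y, z in cm, then the turn about the tool's z in degrees. In form: [[[tx, ty, tz, roll], ...]]. A call has 1 to 20 rows; each row shifts and turns the commanded pose from where the row before left it, along the tool's axes as they then stand; what a row does not reach is not made up. A row lasts 1/12 s, in which the tool goes at most 41.7 mm and 7.16 degrees, less where a joint would pass 70% of its speed; a pose out of reach is approached as far as the arm can. A call is refused whole if a number of a shift passes 4.17 or a number of a turn 7.16, either way. A call with a gripper value outside its range is refused whole. "claw" is the finger opening in cm, from 0 to 9.3, set as the call begins (left out, the last holds). The fingers move at their own pace and stop on an object; "grip_force" is the grip in N (left out, the last holds). Time passes only in rows, so rows that do not move let the fingers close. It gives the time, the measured TCP pose, the force and the opening at its end, in the units of the state.
- robot.read_state(): the state, without advancing time (a new reading comes with each control period).
- robot.read_camera(name): name is "scene" or "top" or "wrist"; returns the picture (400x640x3 uint8, red, green, blue); there is no depth.
- robot.camera_params(name): a dict with "mtx" (3x3 intrinsics, pixels), "R" (3x3) and "t" (3): a world point X has camera coordinates R X + t. Camera axes: x right, y down, z forward; pixel columns grow to the right and rows downward; lengths in m; the calibration is good to about 2 mm. A picture is of the moment at which its call begins: read the wrist's pose just before it. camera_params takes no time and is no camera call; for the wrist camera it gives the pose at the moment of the call.
- robot.close_job(): hands the job in, once; it reports no verdict.
The state is a dict: "t": time; "q": joint angles; "dq": joint speeds; "joint_torque": joint torques, N m; "tool_pos": TCP position; "orientation": TCP orientation; "force": force on the tool from outside, world axes, zero at the start; "wrist_torque": the same for the moment, N m; "opening": finger opening in m.
Only numpy, scipy, OpenCV 4.12 (cv2) and the standard library are available. Lean on these libraries where they do the work, as an engineer would, in place of code of your own. Each camera call takes 0.05 s, during which the arm holds its last target.

## Working session

There is one attempt and no reset: what is moved stays moved. The work goes in short steps, Python scripts to look and compute and a tool call to move; the robot and the scene stay as the last step left them, time stands still between calls to the robot, and variables do not carry over. Pictures are saved under pics/ and viewed, and the job is handed in when it is done.

Besides the shell and the picture viewer there is one more tool, called after "Call:" by a JSON object that holds its "api" and its "payload", one argument or row to a line. carry_out: Moves the arm, as the interface text tells. Its arguments: {"type":"object","properties":{"commands":{"type":"array","items":{"type":"array","items":{"type":"array","items":{"type":"number"}}}},"claw":{"type":"number"},"grip_force":{"type":"number"}},"required":["commands"]}

```bash
mkdir -p pics; cat > h.py <<'E'
import numpy as np, cv2
from plant import robot
def snap(n,f):
    p=robot.camera_params(n); im=robot.read_camera(n)
    cv2.imwrite('pics/'+f+'.png',cv2.cvtColor(im,cv2.COLOR_RGB2BGR)); np.savez('pics/'+f+'.npz',**{k:np.array(p[k]) for k in('mtx','R','t')}); return im
def par(f): d=np.load('pics/'+f+'.npz'); return d['mtx'],d['R'],d['t']
def ray(f,u,v,z):
    K,R,t=par(f); d=R.T@np.linalg.solve(K,[u,v,1.]); c=-R.T@t; return c+d*(z-c[2])/d[2]
def proj(f,X):
    K,R,t=par(f); x=K@(R@np.array(X)+t); return x[:2]/x[2]
def crop(f,u0,v0,u1,v1,s,o):
    im=cv2.imread('pics/'+f+'.png')[v0:v1,u0:u1]; cv2.imwrite('pics/'+o+'.png',cv2.resize(im,None,fx=s,fy=s,interpolation=cv2.INTER_CUBIC))
def st():
    s=robot.read_state(); print('t',round(s['t'],2),'tcp',np.round(s['tool_pos'],4),'ori',np.round(s['orientation'],3),'F',np.round(s['force'],1),'T',np.round(s['wrist_torque'],2),'op',round(s['opening'],4)); return s
E
python3 - <<'E'
from h import *
for n in('scene','top','wrist'): snap(n,n+'0')
st(); print(robot.finger_overhang)
for n in('scene','top','wrist'):
    K,R,t=par(n+'0'); print(n,K[0,0],np.round(-R.T@t,3),np.round(R,2).tolist())
E
```

```text
t 0.15 tcp [0.1453 0.5817 0.2318] ori [-3.840e-01 -3.118e+00  2.000e-03] F [-0.7  0.6  0.6] T [-0.03  0.05 -0.01] op 0.0931
0.014
scene 406.30989725231746 [0.017 0.173 0.59 ] [[-0.65, -0.76, -0.01], [-0.45, 0.4, -0.8], [0.61, -0.51, -0.6]]
top 405.77068252496656 [ 0.358 -0.262  1.05 ] [[0.0, -1.0, 0.0], [-0.98, -0.0, -0.2], [0.2, -0.0, -0.98]]
wrist 317.38437172899455 [0.071 0.6   0.386] [[0.24, 0.97, -0.0], [0.93, -0.23, 0.27], [0.26, -0.07, -0.96]]
```

View pics/scene0.png

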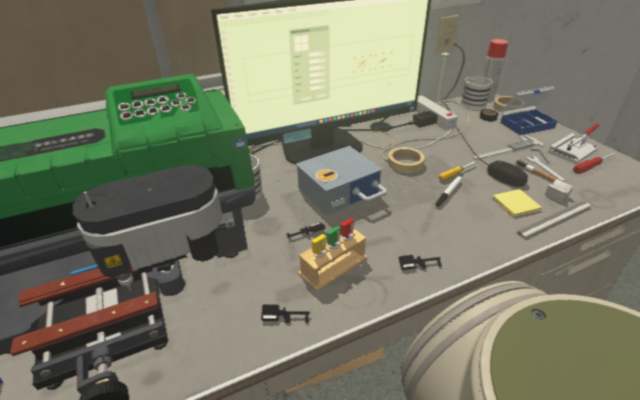

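View pics/top0.png

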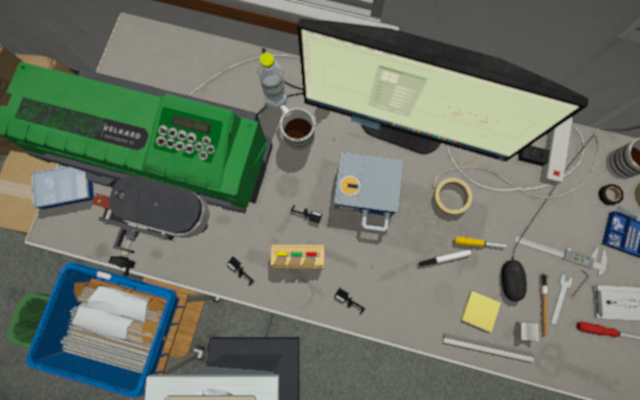

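View pics/wrist0.png

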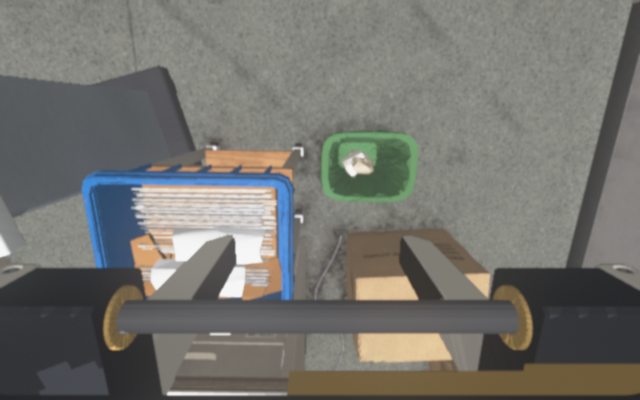

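The top picture shows the rack at (297,257), holding yellow (282), green (297) and red (311) keys. The cabinet is at (369,185) with its lock at (350,186) and handle at (374,220). The mug is at (297,126). Three loose black key look-alikes lie at (307,213), (239,270) and (349,300); I'll leave those alone. The keys I want are the coloured ones in the rack.

```bash
python3 - <<'E'
from h import *
crop('top0',260,225,340,285,10,'c1'); crop('top0',325,145,415,240,6,'c2')
crop('scene0',280,130,400,290,5,'c3')
print(ray('top0',297,257,.08),ray('top0',350,186,.076),ray('top0',374,222,.042))
E
```

```text
[ 0.43000533 -0.20735253  0.08      ] [ 0.60504613 -0.33608084  0.076     ] [ 0.52042959 -0.39771501  0.042     ]
```

View pics/c1.png

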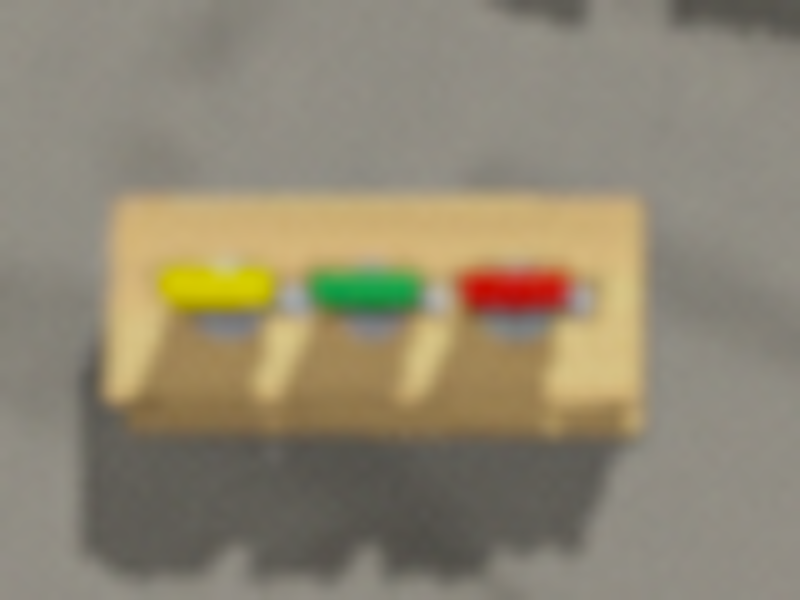

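View pics/c2.png

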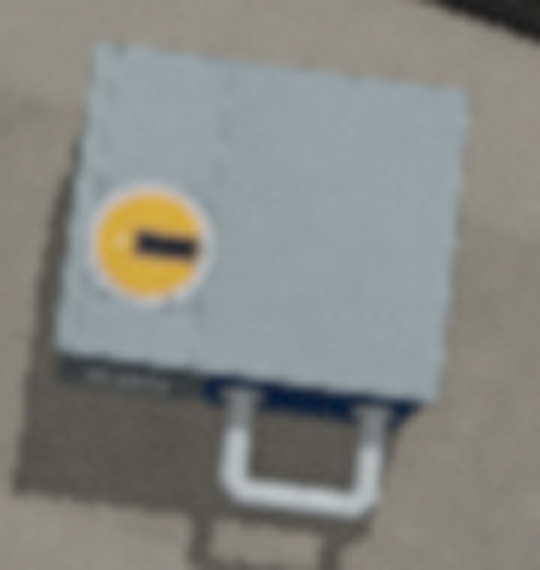

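View pics/c3.png

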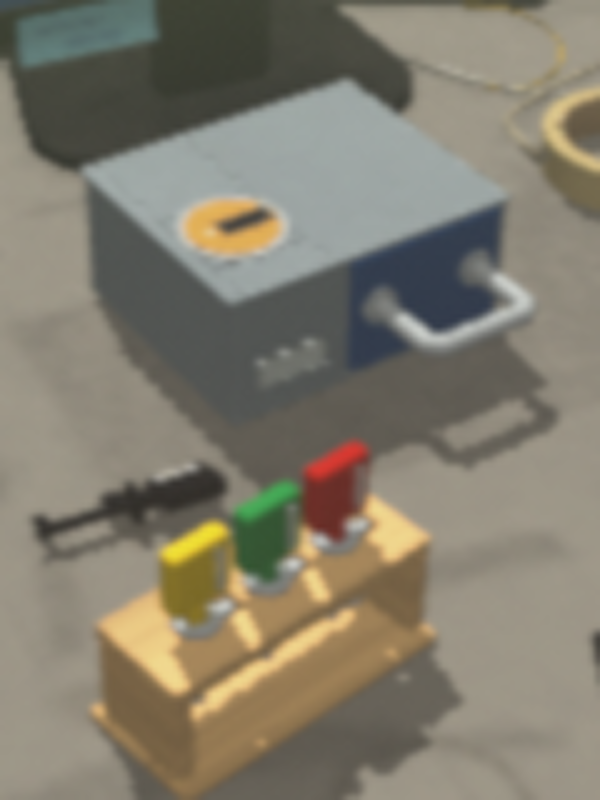

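```bash
cat >> h.py <<'E'
from scipy.spatial.transform import Rotation as Ro
def tool():
    s=robot.read_state(); return np.array(s['tool_pos']),Ro.from_rotvec(s['orientation']).as_matrix(),s
def rel(p):
    x,R,s=tool(); return np.round(100*R.T@(np.array(p)-x),2)
E
python3 - <<'E'
from h import *
x,R,s=tool(); print(np.round(R,3),np.round(s['q'],3))
# candidates
tu=[('yel',281.8,251.8,.095),('gre',296.5,252.3,.095),('red',311.3,252.6,.095)]
for n,u,v,z in tu: print(n,ray('top0',u,v,z))
# rack top corners
for u,v in[(271.5,244.5),(324.3,244.7),(323.3,265),(270.7,265)]: print('rack',ray('top0',u,v,.054))
for u,v in[(100,45),(467,92),(437,402),(60,352),(150,242),(137,238),(197,242),(197,256),(139,249)]: print('cab',ray('top0',325+u/6,145+v/6,.074))
for z in(.1,.15,.2): print('mon',z,[ray('scene0',u,v,z).round(3) for u,v in((250,138),(420,102))],[ray('top0',u,v,z).round(3) for u,v in((345,108),(303,88))])
for z in (.1,.2):print(ray('top0',200,205,z))
E
```

```text
[[-0.97   0.242 -0.   ]
 [ 0.242  0.97  -0.001]
 [ 0.    -0.001 -1.   ]] [ 1.241  0.131  1.489 -0.     1.523 -0.085]
yel [ 0.44099238 -0.17240647  0.095     ]
gre [ 0.4398434  -0.20688646  0.095     ]
red [ 0.439162   -0.24158941  0.095     ]
rack [ 0.46240774 -0.14293176  0.054     ]
rack [ 0.46199761 -0.27253218  0.054     ]
rack [ 0.41264533 -0.2700408   0.054     ]
rack [ 0.41258675 -0.14225239  0.054     ]
cab [ 0.69267351 -0.31643383  0.074     ]
cab [ 0.67222934 -0.47006218  0.074     ]
cab [ 0.54008319 -0.45241984  0.074     ]
cab [ 0.56076898 -0.29873377  0.074     ]
cab [ 0.60725854 -0.33625738  0.074     ]
cab [ 0.60895835 -0.3309035   0.074     ]
cab [ 0.60728049 -0.35569612  0.074     ]
cab [ 0.60131867 -0.35558801  0.074     ]
cab [ 0.60427095 -0.33166872  0.074     ]
mon 0.1 [array([ 0.835, -0.277,  0.1  ]), array([ 0.692, -0.771,  0.1  ])] [array([ 0.801, -0.325,  0.1  ]), array([ 0.856, -0.218,  0.1  ])]
mon 0.15 [array([ 0.752, -0.231,  0.15 ]), array([ 0.623, -0.675,  0.15 ])] [array([ 0.778, -0.321,  0.15 ]), array([ 0.829, -0.221,  0.15 ])]
mon 0.2 [array([ 0.668, -0.185,  0.2  ]), array([ 0.554, -0.579,  0.2  ])] [array([ 0.755, -0.318,  0.2  ]), array([ 0.803, -0.223,  0.2  ])]
[0.55179857 0.02458447 0.1       ]
[ 0.53137858 -0.00556967  0.2       ]
```

Call:
{"api": "carry_out", "payload": {
  "commands": [
    [[0,0,-0.7,7],[0,0,-0.7,7],[0,0,-0.7,7],[0,0,-0.7,7],[0,0,-0.7,7],[0,0,-0.7,7],[0,0,-0.7,7],[0,0,-0.7,7],[0,0,-0.7,7],[0,0,-0.7,7],[0,0,-0.7,6],[-3.5,1.9,0,0],[-3.5,1.9,0,0],[-3.5,1.9,0,0],[-3.5,1.9,0,0],[-3.5,1.9,0,0],[-3.5,1.9,0,0],[-3.5,1.9,0,0],[-3.5,1.9,0,0]]
  ],
  "claw": 5
}}

```text
t: 1.73
tool_pos: [0.2975, 0.3003, 0.3094]
orientation: [2.221, 2.221, -0.0]
force: [1.3, 1.4, -0.1]
opening: 0.0503
```

Call:
{"api": "carry_out", "payload": {
  "commands": [
    [[-3.6,0.9,0,0],[-3.6,0.9,0,0],[-3.6,0.9,0,0],[-3.6,0.9,0,0],[-3.6,0.9,0,0],[-3.6,0.9,0,0],[-3.6,0.9,0,0],[-3.6,0.9,0,0],[-3.6,0.9,0.7,0],[-3.6,0.9,1,0],[-3.6,0.9,1.5,0],[-3.6,0.9,1.5,0],[-3.6,0.9,1.5,0],[-3.6,0.9,1.5,0],[0,0,0,0],[0,0,0,0]]
  ]
}}

```text
t: 3.07
tool_pos: [0.4219, -0.203, 0.2305]
orientation: [-2.222, -2.214, 0.002]
force: [0.3, -0.6, -0.3]
opening: 0.0497
```

```bash
python3 - <<'E'
from h import *
s=st(); print(np.round(s['q'],3)); snap('wrist','w1')
for X in [(.44,-.172,.08),(.44,-.207,.08),(.44,-.242,.08)]: print(proj('w1',X))
E
```

```text
t 3.07 tcp [ 0.4219 -0.203   0.2305] ori [-2.222e+00 -2.214e+00  2.000e-03] F [ 0.3 -0.6 -0.3] T [-0.11  0.07 -0.01] op 0.0497
[-0.558 -0.228  1.839  0.     1.535 -0.554]
[337.06943022 159.05802823]
[336.6317741  194.32991325]
[336.21978395 227.53330914]
```

View pics/w1.png

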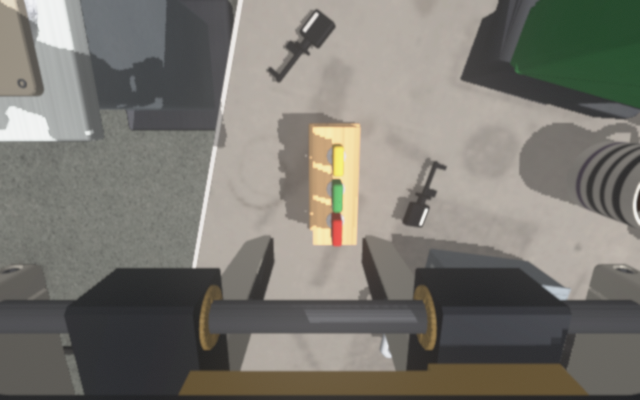

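The keys stand at (338,161), (337,196) and (337,231), in line with the projections. I'll take an enlarged crop to confirm before reaching.

```bash
python3 - <<'E'
from h import *
im=cv2.imread('pics/w1.png')[110:260,290:390]; cv2.imwrite('pics/c4.png',cv2.resize(im,None,fx=4,fy=4,interpolation=cv2.INTER_CUBIC))
E
```

```text
(no output)
```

View pics/c4.png

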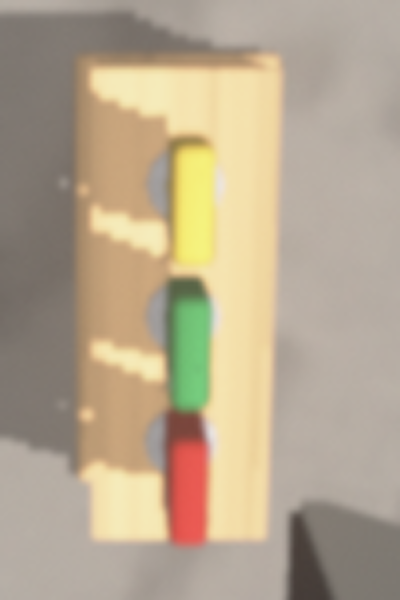

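```bash
python3 - <<'E'
from h import *
for n,u,v in(('y',338.5,161),('g',337.75,198.5),('r',337,233.5)): 
    print(n,ray('w1',u,v,.095))
for u,v in((310,124.5),(360.5,126),(357,245),(312.5,245)): print(ray('w1',u,v,.054))
print(robot.read_state()['tool_pos'])
E
```

```text
y [ 0.44047372 -0.17162332  0.095     ]
g [ 0.44024885 -0.20719018  0.095     ]
r [ 0.43997628 -0.24258752  0.095     ]
[ 0.41362992 -0.14057202  0.054     ]
[ 0.46481958 -0.14226697  0.054     ]
[ 0.46510988 -0.27270292  0.054     ]
[ 0.41502523 -0.27257287  0.054     ]
[ 0.42244734 -0.20211371  0.2317451 ]
```

```bash
python3 - <<'E'
from h import *
crop('top0',290,10,600,180,2.5,'c5'); crop('scene0',200,60,450,170,3,'c6')
E
```

```text
(no output)
```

View pics/c5.png

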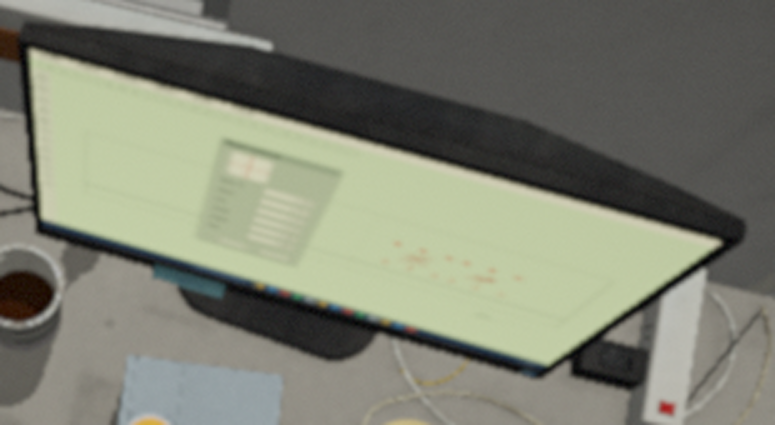

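View pics/c6.png

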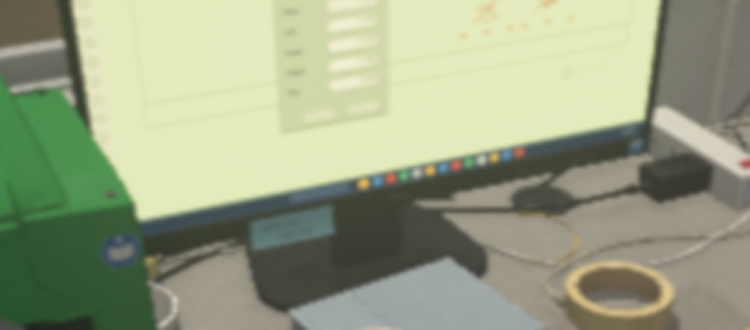

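```bash
python3 - <<'E'
from h import *
for z in(.05,.08,.1,.12,.14,.16): print(z,ray('top0',506.8,160,z),ray('scene0',416,110,z), ray('top0',305,103,z))
E
```

```text
0.05 [ 0.68122173 -0.74355351  0.05      ] [ 0.73003492 -0.81035294  0.05      ] [ 0.83859819 -0.22180952  0.05      ]
0.08 [ 0.67151934 -0.72910332  0.08      ] [ 0.6903832  -0.75567969  0.08      ] [ 0.82417451 -0.22301163  0.08      ]
0.1 [ 0.66505108 -0.71946986  0.1       ] [ 0.66394872 -0.71923086  0.1       ] [ 0.81455872 -0.22381304  0.1       ]
0.12 [ 0.65858282 -0.70983639  0.12      ] [ 0.63751424 -0.68278203  0.12      ] [ 0.80494293 -0.22461445  0.12      ]
0.14 [ 0.65211456 -0.70020293  0.14      ] [ 0.61107976 -0.6463332   0.14      ] [ 0.79532714 -0.22541586  0.14      ]
0.16 [ 0.6456463  -0.69056946  0.16      ] [ 0.58464528 -0.60988437  0.16      ] [ 0.78571136 -0.22621727  0.16      ]
```

Call:
{"api": "carry_out", "payload": {
  "commands": [
    [[-2.8,2.9,0,0],[-2.8,2.9,0,0],[-2.8,2.9,0,0],[-2.8,2.9,0,0],[-2.8,2.9,0,0],[-2.8,2.9,0,0],[0,0,0,0],[0,0,0,0],[0,0,0,0]]
  ]
}}

```text
t: 3.87
tool_pos: [0.5974, -0.3686, 0.2332]
orientation: [-2.22, -2.222, -0.0]
force: [-0.6, 0.5, 0.2]
opening: 0.0501
```

```bash
python3 - <<'E'
from h import *
s=st(); snap('wrist','w2')
print(proj('w2',(.606,-.336,.076)))
im=cv2.imread('pics/w2.png')[100:250,260:460]; cv2.imwrite('pics/c7.png',cv2.resize(im,None,fx=4,fy=4,interpolation=cv2.INTER_CUBIC))
E
```

```text
t 3.87 tcp [ 0.5974 -0.3686  0.2332] ori [-2.22  -2.222 -0.   ] F [-0.6  0.5  0.2] T [-0.09  0.09  0.03] op 0.0501
[326.61438985 156.18715136]
```

View pics/c7.png

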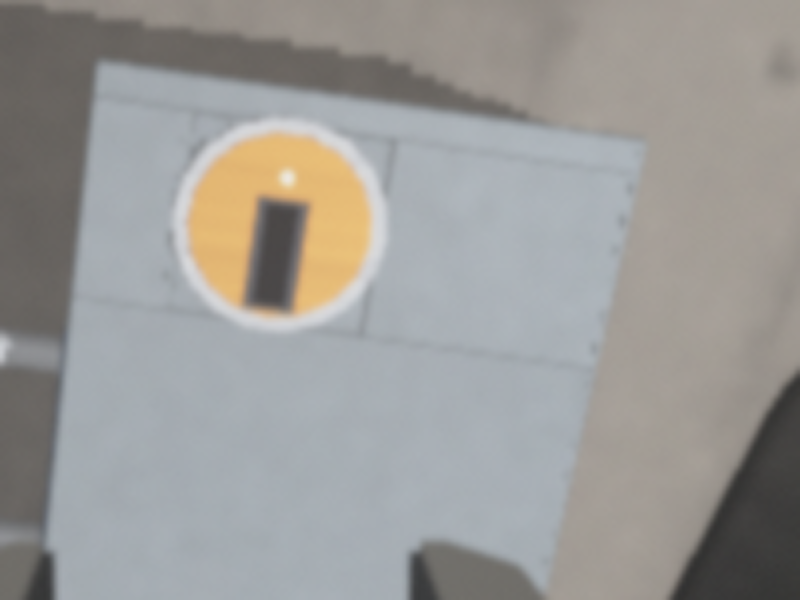

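```bash
python3 - <<'E'
from h import *
f=lambda u,v,z=.076: ray('w2',260+u/4,100+v/4,z)
print('disc',f(281,225)); c=[f(259,196),f(307,203),f(295,312),f(246,306)]
m=sum(c)/4; d=(c[2]+c[3]-c[0]-c[1])/2; L=np.linalg.norm(d); d/=L; print('slot',m,'len',L,'wid',np.linalg.norm(c[0]-c[1]),'yaw y',np.degrees(np.arctan2(d[0],-d[1])),'lock',m-.007*d)
for p in((98,62),(645,137)): print('cab',f(*p,.074))
E
```

```text
disc [ 0.60956194 -0.33606055  0.076     ]
slot [ 0.60858324 -0.34342667  0.076     ] len 0.027289483703802474 wid 0.011832337421671663 yaw y -5.890342708014682 lock [ 0.60930162 -0.33646363  0.076     ]
cab [ 0.5656287 -0.2975562  0.074    ]
cab [ 0.69744839 -0.31503772  0.074     ]
```

Call:
{"api": "carry_out", "payload": {
  "commands": [
    [[3.2,-3.9,0.5,0],[3.2,-3.9,1,0],[3.2,-4,1,0],[3.1,-4,1,1],[0,0,2.6,0],[0,0,2.6,0],[0,0,2.4,0],[0,0,1.5,0],[0,0,1,0],[0,0,1,0],[0,0,0,0],[0,0,0,0]]
  ]
}}

```text
t: 4.92
tool_pos: [0.4693, -0.2671, 0.0943]
orientation: [2.24, 2.201, 0.0]
force: [0.3, 0.5, -0.3]
opening: 0.0499
```

```bash
python3 - <<'E'
from h import *
s=st(); print(rel((.4398,-.242,.077))); snap('wrist','w3'); snap('scene','s3'); crop('scene0',280,180,400,270,5,'c8'); crop('s3',280,180,400,290,5,'c8')
print(proj('w3',(.4398,-.242,.095)))
E
```

```text
t 4.92 tcp [ 0.4693 -0.2671  0.0943] ori [2.24  2.201 0.   ] F [ 0.3  0.5 -0.3] T [-0.03  0.08 -0.03] op 0.0499
[ 2.46 -3.    1.73]
[259.01843574 214.69658161]
```

View pics/w3.png

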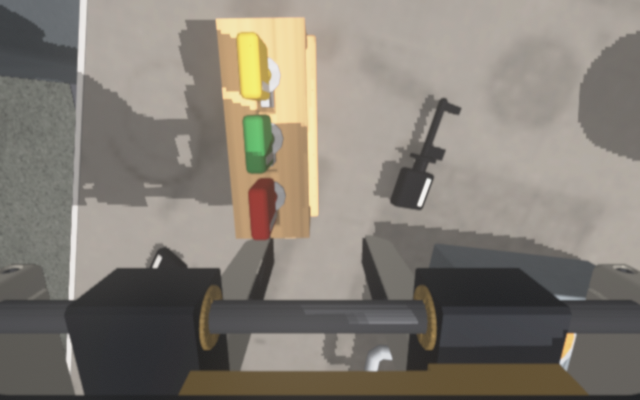

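View pics/c8.png

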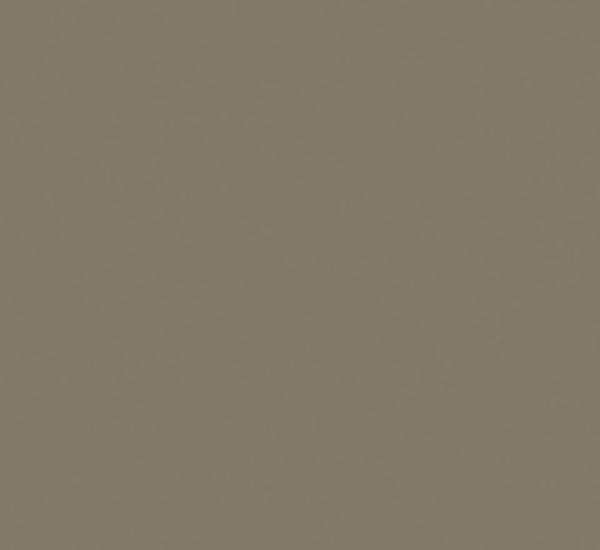

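The last move was cut short by the speed limit, ending about 4 cm off, and it touched nothing. The wrist picture shows the red key at (262,210). I'll go up, across, then check before descending.

Call:
{"api": "carry_out", "payload": {
  "commands": [
    [[0,0,-2,0],[0,0,-2,0],[0.6,-0.7,0,0],[0.6,-0.8,0,0],[0.6,-0.8,0,0],[0.6,-0.7,0,0],[0,0,0,0],[0,0,0,0]]
  ]
}}

```text
t: 5.68
tool_pos: [0.4397, -0.2428, 0.1338]
orientation: [2.24, 2.201, 0.0]
force: [-0.2, -0.1, -0.5]
opening: 0.0501
```

```bash
python3 - <<'E'
from h import *
s=st(); print(rel((.4398,-.242,.077))); snap('wrist','w4'); crop('w4',220,50,420,350,2,'c9')
for y in(-.242,-.207): print(proj('w4',(.44,y,.095)))
E
```

```text
t 5.68 tcp [ 0.4397 -0.2428  0.1338] ori [2.24  2.201 0.   ] F [-0.2 -0.1 -0.5] T [-0.09  0.06  0.01] op 0.0501
[ 0.08 -0.    5.68]
[318.21547817 230.30306296]
[317.20426356 177.27651059]
```

View pics/c9.png

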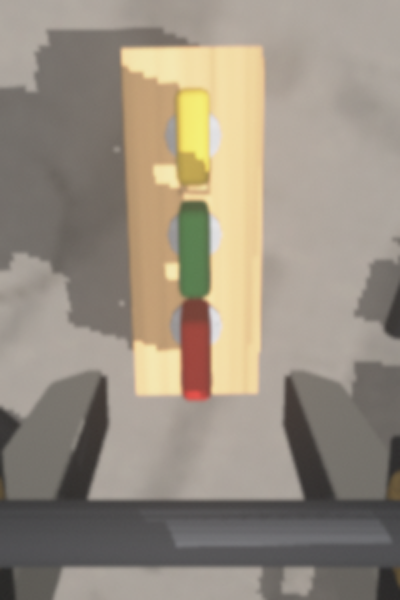

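Call:
{"api": "carry_out", "payload": {
  "commands": [
    [[0,0,2,0],[0,0,1.5,0],[0,0,1.2,0],[0,0,1,0],[0,0,0,0],[0,0,0,0]]
  ]
}}

```text
t: 6.23
tool_pos: [0.4393, -0.2425, 0.0759]
orientation: [-2.24, -2.201, 0.0]
force: [0.1, 0.2, 0.2]
opening: 0.0499
```

Call:
{"api": "carry_out", "payload": {
  "commands": [
    [[0,0,0,0],[0,0,0,0],[0,0,0,0],[0,0,0,0],[0,0,0,0],[0,0,0,0],[0,0,0,0]]
  ],
  "claw": 0.5,
  "grip_force": 30
}}

```text
t: 6.82
tool_pos: [0.4396, -0.2427, 0.0765]
orientation: [2.241, 2.201, 0.0]
force: [0.8, 0.1, 2.0]
opening: 0.01
```

Call:
{"api": "carry_out", "payload": {
  "commands": [
    [[0,0,-1,0],[0,0,-2,0],[0,0,-2,0],[0,0,-2,0],[0,0,-2,0],[0,0,0,0],[-1.2,2.1,0,0],[-1.2,2.1,0,0],[-1.2,2.1,0,0],[-1.2,2.1,0,0],[-1.2,2.1,0,0],[-1.2,2.1,0,0],[-1.2,2.1,0,0],[-1.2,2.1,0,0],[0,0,0,3],[0,0,0,3],[0,0,0,0],[0,0,0,0]]
  ]
}}

```text
t: 8.32
tool_pos: [0.6055, -0.3415, 0.1655]
orientation: [-2.351, -2.082, 0.001]
force: [-0.8, 0.2, 0.1]
opening: 0.0098
```

```bash
python3 - <<'E'
from h import *
s=st(); print(rel((.608,-.3365,.16))); snap('wrist','w5'); snap('scene','s5');snap('top','t5'); crop('w5',220,100,420,400,2,'c10');crop('s5',260,90,420,210,5,'c11')
E
```

```text
t 8.32 tcp [ 0.6055 -0.3415  0.1655] ori [-2.351e+00 -2.082e+00  1.000e-03] F [-0.8  0.2  0.1] T [-0.07  0.02 -0.02] op 0.0098
[0.53 0.19 0.55]
```

View pics/c10.png

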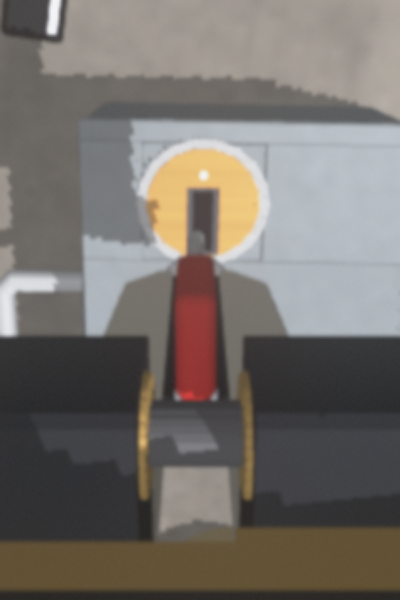

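View pics/c11.png

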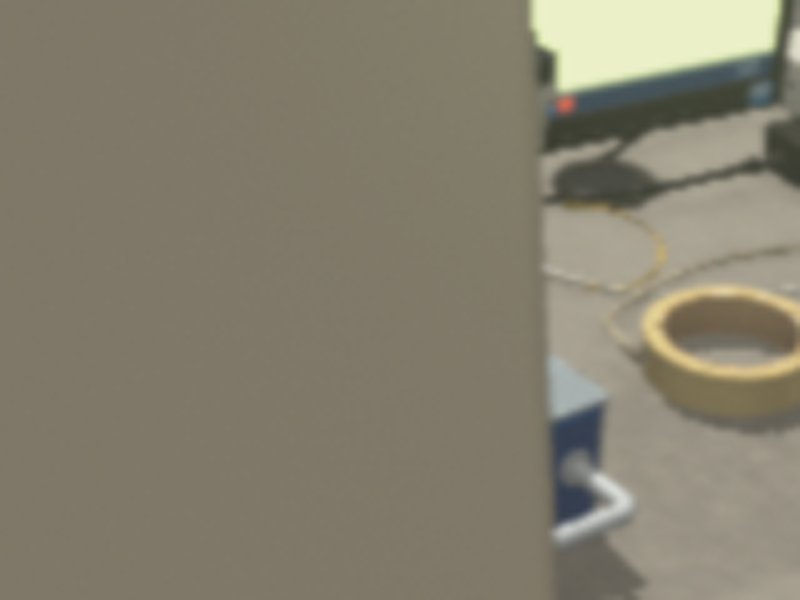

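View pics/t5.png

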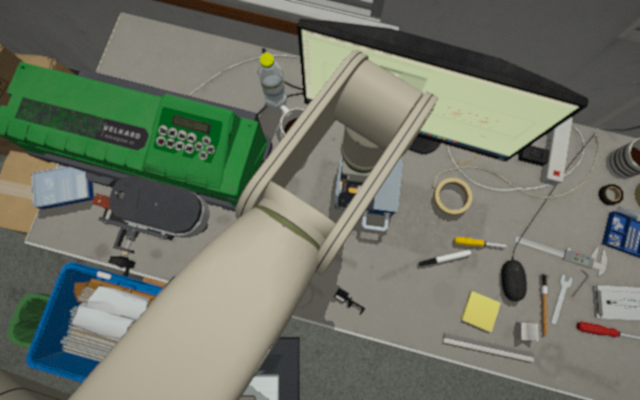

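```bash
python3 - <<'E'
from h import *
x,R,s=tool()
f=lambda u,v,z: R.T@(ray('w5',220+u/2,100+v/2,z)-x)*1000
print('headtop',f(196.5,300,.1655+.02),'tip',f(197.5,236,.0995),'slot mid',f(204,222,.076),'slot far end',f(204,188,.076),'disc',f(205,200,.076),'whitedot',f(204,175,.076))
K,R_,t=par('w5')
for h in(0.02,-.02,-.066):
  p=x+R@np.array([0,0,-h]); print(h,(proj('w5',p)-[220,100])*2)
im=cv2.imread('pics/w5.png')[160:250,290:350]; cv2.imwrite('pics/c12.png',cv2.resize(im,None,fx=8,fy=8,interpolation=cv2.INTER_CUBIC)[:600])
E
```

```text
headtop [ 13.88674431   0.06558894 -19.09868462] tip [-4.29032650e-02  5.29041822e-01  6.69012148e+01] slot mid [-2.14007828  3.2061951  90.4010462 ] slot far end [11.98417149  3.15827422 90.40112349] disc [ 7.04810105  3.57324542 90.40107304] whitedot [17.27243524  3.14033214 90.40115243]
0.02 [196.21414782 356.22435899]
-0.02 [196.122218   287.47063243]
-0.066 [196.05432037 236.69042484]
```

View pics/c12.png

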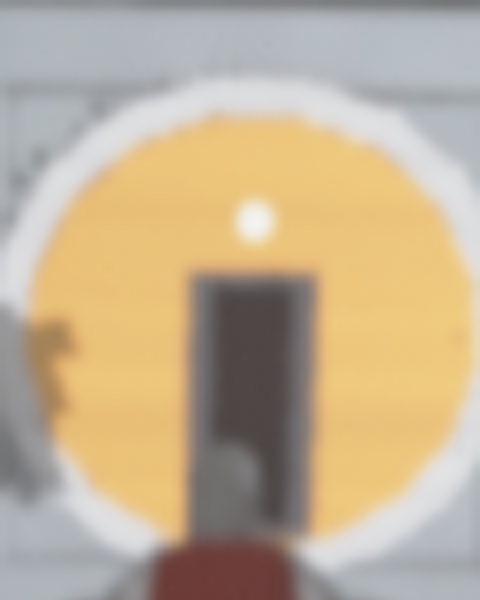

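Call:
{"api": "carry_out", "payload": {
  "commands": [
    [[0.3,0.1,0.5,0],[0.3,0.2,0.5,0],[0,0,0.5,0],[0,0,0,0],[0,0,0,0]]
  ]
}}

```text
t: 8.88
tool_pos: [0.6091, -0.3356, 0.1504]
orientation: [-2.352, -2.081, 0.001]
force: [-0.1, -0.7, -1.0]
opening: 0.0103
```

```bash
python3 - <<'E'
from h import *
st(); snap('wrist','w6')
im=cv2.imread('pics/w6.png')[160:250,270:370]; cv2.imwrite('pics/c13.png',cv2.resize(im,None,fx=6,fy=6,interpolation=cv2.INTER_CUBIC))
E
```

```text
t 8.88 tcp [ 0.6091 -0.3356  0.1504] ori [-2.352e+00 -2.081e+00  1.000e-03] F [-0.1 -0.7 -1. ] T [-0.09  0.01  0.01] op 0.0103
```

View pics/c13.png

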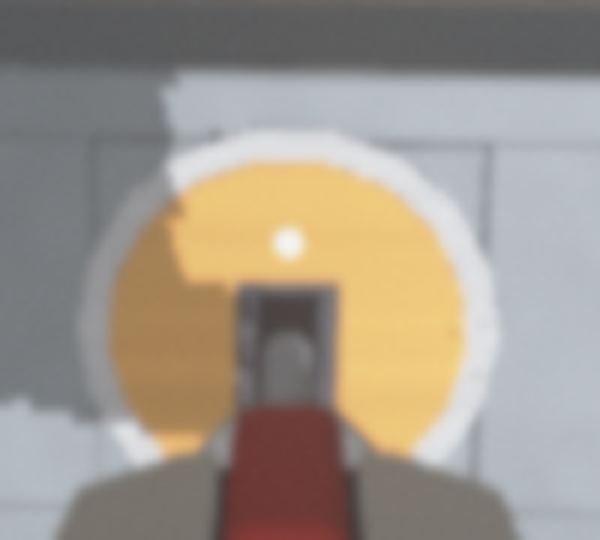

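The tip (crop 288,345) is centred on the slot (237–338). I'll descend.

Call:
{"api": "carry_out", "payload": {
  "commands": [
    [[0,0,0.5,0],[0,0,0.5,0],[0,0,0.5,0],[0,0,0.5,0],[0,0,0,0]]
  ]
}}

```text
t: 9.35
tool_pos: [0.6087, -0.3356, 0.1293]
orientation: [-2.352, -2.079, 0.001]
force: [-0.1, 0.2, -0.7]
opening: 0.0095
```

Tip is 12 mm in, with no contact force.

Call:
{"api": "carry_out", "payload": {
  "commands": [
    [[0,0,0.6,0],[0,0,0.6,0],[0,0,0.6,0],[0,0,0.5,0],[0,0,0,0],[0,0,0,0]]
  ]
}}

```text
t: 9.85
tool_pos: [0.6092, -0.3358, 0.1076]
orientation: [-2.353, -2.08, 0.0]
force: [1.1, -0.3, -0.9]
opening: 0.0098
```

Call:
{"api": "carry_out", "payload": {
  "commands": [
    [[0,0,0.4,0],[0,0,0.3,0],[0,0,0.2,0],[0,0,0.1,0],[0,0,0,0],[0,0,0,0]]
  ]
}}

```text
t: 10.35
tool_pos: [0.6096, -0.3361, 0.0986]
orientation: [2.353, 2.081, 0.0]
force: [0.5, -0.6, 1.6]
opening: 0.0097
```

Call:
{"api": "carry_out", "payload": {
  "commands": [
    [[0,0,0.1,0],[0,0,0.1,0],[0,0,0,0],[0,0,0,0]]
  ]
}}

```text
t: 10.68
tool_pos: [0.6099, -0.3363, 0.0984]
orientation: [2.352, 2.08, 0.0]
force: [-5.8, 2.4, 11.0]
opening: 0.0101
```

Call:
{"api": "carry_out", "payload": {
  "commands": [
    [[0,0,0,4],[0,0,0,4],[0,0,0,4],[0,0,0,4],[0,0,0,0],[0,0,0,0]]
  ]
}}

```text
t: 11.18
tool_pos: [0.6097, -0.3366, 0.0985]
orientation: [2.62, 1.732, 0.0]
force: [-6.1, 2.0, 11.2]
opening: 0.0098
```

```bash
python3 - <<'E'
from h import *
st()
E
```

```text
t 11.18 tcp [ 0.6097 -0.3366  0.0985] ori [2.62  1.732 0.   ] F [-6.1  2.  11.2] T [ 0.32  1.15 -0.03] op 0.0098
```

Call:
{"api": "carry_out", "payload": {
  "commands": [
    [[0,0,0,3],[0,0,0,3],[0,0,0,0],[0,0,0,0]]
  ]
}}

```text
t: 11.52
tool_pos: [0.6098, -0.3366, 0.0984]
orientation: [2.706, 1.593, 0.0]
force: [-5.4, 1.0, 10.4]
opening: 0.0096
```

```bash
python3 - <<'E'
from h import *
st()
E
```

```text
t 11.52 tcp [ 0.6098 -0.3366  0.0984] ori [2.706 1.593 0.   ] F [-5.4  1.  10.4] T [0.28 0.93 0.08] op 0.0096
```

Call:
{"api": "carry_out", "payload": {
  "commands": [
    [[0,0,0,2],[0,0,0,0],[0,0,0,0]]
  ]
}}

```text
t: 11.77
tool_pos: [0.6098, -0.3367, 0.0984]
orientation: [2.733, 1.546, 0.0]
force: [-6.5, 2.4, 11.5]
opening: 0.0098
```

```bash
python3 - <<'E'
from h import *
st(); snap('wrist','w7')
im=cv2.imread('pics/w7.png')[130:280,220:420]; cv2.imwrite('pics/c14.png',cv2.resize(im,None,fx=4,fy=4,interpolation=cv2.INTER_CUBIC))
E
```

```text
t 11.77 tcp [ 0.6098 -0.3367  0.0984] ori [2.733 1.546 0.   ] F [-6.5  2.4 11.5] T [0.13 0.97 0.28] op 0.0098
```

View pics/c14.png

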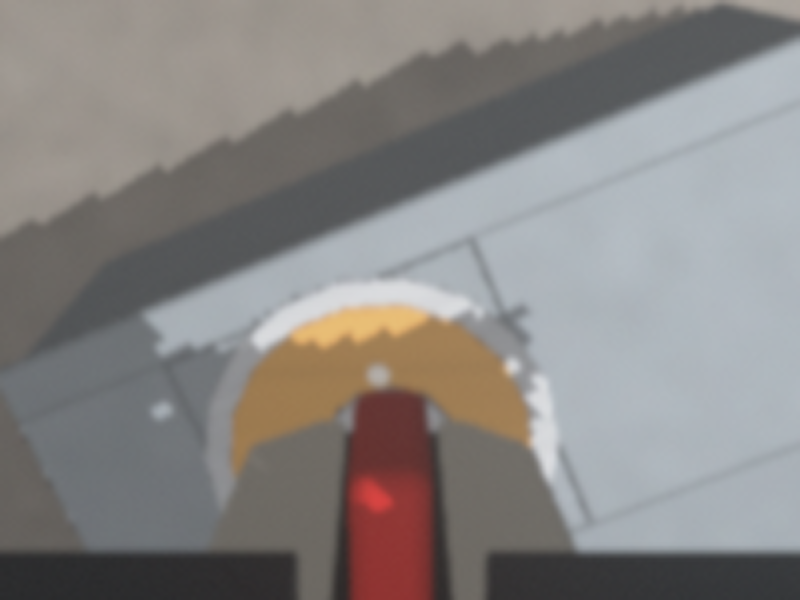

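Call:
{"api": "carry_out", "payload": {
  "commands": [
    [[0,0,0,2],[0,0,0,0],[0,0,0,0]]
  ]
}}

```text
t: 12.07
tool_pos: [0.6097, -0.3367, 0.0984]
orientation: [2.76, 1.498, 0.0]
force: [-6.5, 2.0, 10.5]
opening: 0.0099
```

```bash
python3 - <<'E'
from h import *
st(); snap('wrist','w8')
im=cv2.imread('pics/w8.png')[180:260,260:380]; cv2.imwrite('pics/c15.png',cv2.resize(im,None,fx=6,fy=6,interpolation=cv2.INTER_CUBIC))
E
```

```text
t 12.07 tcp [ 0.6097 -0.3367  0.0984] ori [2.76  1.498 0.   ] F [-6.5  2.  10.5] T [0.14 0.96 0.34] op 0.0099
```

View pics/c15.png

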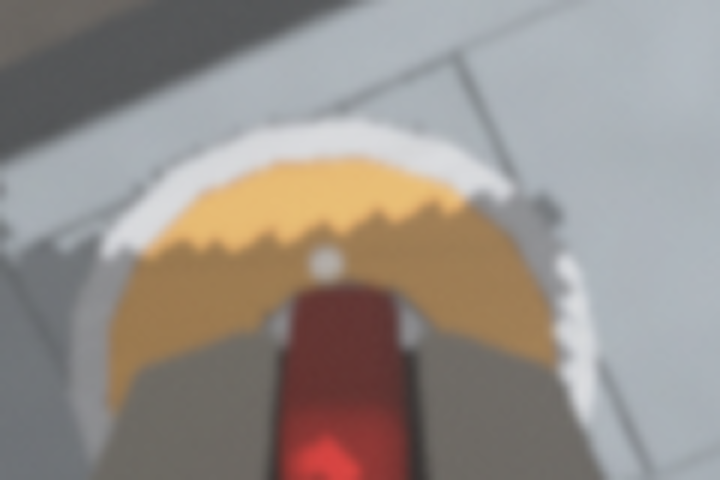

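Call:
{"api": "carry_out", "payload": {
  "commands": [
    [[0,0,0,2],[0,0,0,0],[0,0,0,0]]
  ]
}}

```text
t: 12.37
tool_pos: [0.6097, -0.3366, 0.0984]
orientation: [2.785, 1.45, 0.0]
force: [-5.9, 1.0, 10.8]
opening: 0.0102
```

```bash
python3 - <<'E'
from h import *
st(); snap('wrist','w9')
im=cv2.imread('pics/w9.png')[180:260,260:380]; cv2.imwrite('pics/c16.png',cv2.resize(im,None,fx=6,fy=6,interpolation=cv2.INTER_CUBIC))
E
```

```text
t 12.37 tcp [ 0.6097 -0.3366  0.0984] ori [2.785 1.45  0.   ] F [-5.9  1.  10.8] T [0.15 1.02 0.44] op 0.0102
```

View pics/c16.png

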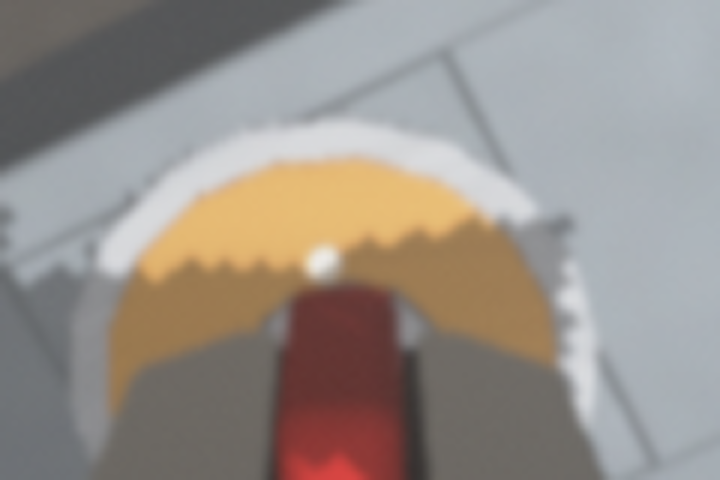

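```bash
python3 - <<'E'
from h import *
L=np.array([.6097,-.3363])
for f,u,v in(('w2',260+287/4,100+178/4),('w6',270+288/6,160+243/6),('w7',220+377/4,130+375/4),('w8',260+327/6,180+264/6),('w9',260+323/6,180+264/6)):
    p=ray(f,u,v,.076)[:2]; d=p-L; print(f,p,np.hypot(*d),90-np.degrees(np.arctan2(d[1],d[0])))
E
```

```text
w2 [ 0.61088837 -0.32467208] 0.011688486476798097 5.835337883617143
w6 [ 0.61050355 -0.32487078] 0.011457431526004192 4.021640454676657
w7 [ 0.61410902 -0.3261464 ] 0.011069560990074848 23.472047043094463
w8 [ 0.61448856 -0.32650465] 0.010903172593175693 26.0521810598891
w9 [ 0.6144979  -0.32642994] 0.010974420389333647 25.92469313017898
```

Red jammed: the plug stopped near 0.36 rad while the torque climbed from 0.28 to 0.44 Nm. I'll turn it back and won't force it.

Call:
{"api": "carry_out", "payload": {
  "commands": [
    [[0,0,-0.1,-7],[0,0,0,-7],[0,0,0,-7],[0,0,0,-7],[0,0,0,0],[0,0,0,0]]
  ]
}}

```text
t: 12.92
tool_pos: [0.61, -0.3363, 0.0985]
orientation: [2.351, 2.081, 0.001]
force: [-2.4, 2.0, 4.5]
opening: 0.0097
```

```bash
python3 - <<'E'
from h import *
st(); snap('wrist','w10')
im=cv2.imread('pics/w10.png')[160:260,260:380]; cv2.imwrite('pics/c17.png',cv2.resize(im,None,fx=6,fy=6,interpolation=cv2.INTER_CUBIC))
E
```

```text
t 12.92 tcp [ 0.61   -0.3363  0.0985] ori [2.351e+00 2.081e+00 1.000e-03] F [-2.4  2.   4.5] T [ 0.12  0.38 -0.01] op 0.0097
```

View pics/c17.png

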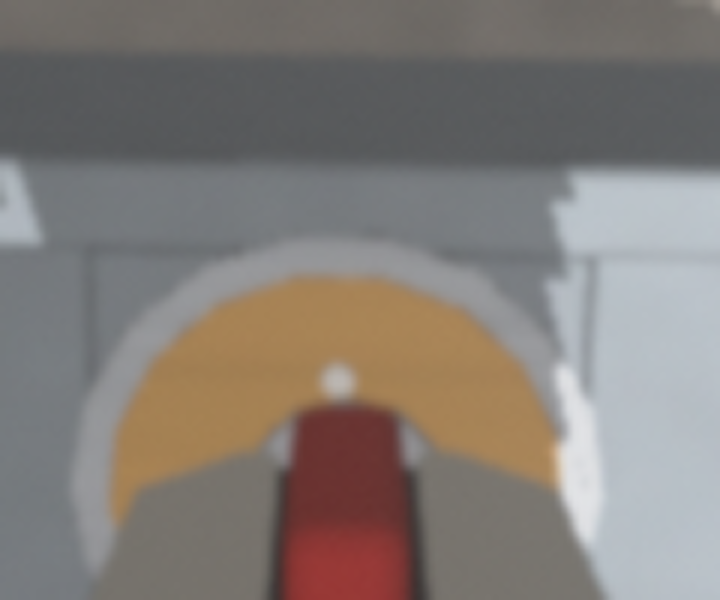

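Call:
{"api": "carry_out", "payload": {
  "commands": [
    [[0,0,-0.3,0],[0,0,-0.6,0],[0,0,-0.6,0],[0,0,-0.6,0],[0,0,0,0]]
  ]
}}

```text
t: 13.38
tool_pos: [0.6101, -0.3365, 0.1204]
orientation: [2.352, 2.08, 0.0]
force: [-2.5, -0.0, 0.8]
opening: 0.0095
```

```bash
python3 - <<'E'
from h import *
st(); L=np.array([.6097,-.3363])
d=ray('w10',316.2,223.5,.076)[:2]-L; print(90-np.degrees(np.arctan2(d[1],d[0])))
E
```

```text
t 13.38 tcp [ 0.6101 -0.3365  0.1204] ori [2.352 2.08  0.   ] F [-2.5 -0.   0.8] T [-0.02  0.47 -0.01] op 0.0095
3.877782182413398
```

Call:
{"api": "carry_out", "payload": {
  "commands": [
    [[0,0,-1.5,0],[0,0,-1.5,0],[0,0,-1.5,0],[0,0,-0.2,-3],[0,0,0,-3],[1.1,-2.1,0,0],[1.1,-2.1,0,0],[1.1,-2.1,0,0],[1.1,-2.1,0,0],[1.1,-2.1,0,0],[1.1,-2.1,0,0],[1.1,-2.1,0,0],[1.1,-2.1,0,0],[0,0,0,0],[0,0,0,0]]
  ]
}}

```text
t: 14.63
tool_pos: [0.4434, -0.2453, 0.1673]
orientation: [2.239, 2.199, 0.001]
force: [0.5, 0.7, -0.3]
opening: 0.01
```

```bash
python3 - <<'E'
from h import *
st(); print(rel((.4396,-.2427,.15))); snap('wrist','w11')
im=cv2.imread('pics/w11.png')[120:270,220:420]; cv2.imwrite('pics/c18.png',cv2.resize(im,None,fx=4,fy=4,interpolation=cv2.INTER_CUBIC))
E
```

```text
t 14.63 tcp [ 0.4434 -0.2453  0.1673] ori [2.239e+00 2.199e+00 1.000e-03] F [ 0.5  0.7 -0.3] T [-0.09  0.12  0.  ] op 0.01
[ 0.26 -0.39  1.73]
```

View pics/c18.png

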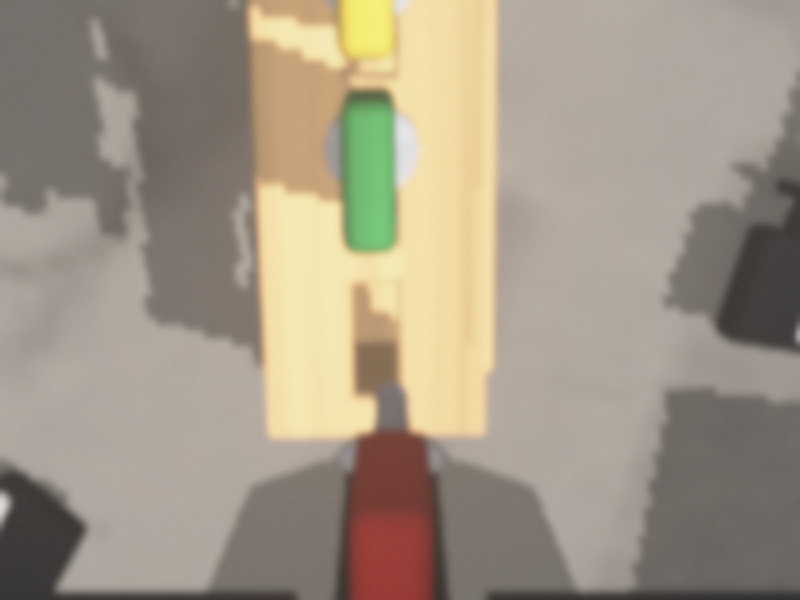

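Call:
{"api": "carry_out", "payload": {
  "commands": [
    [[0.3,-0.4,0,0],[0,0,1,0],[0,0,1,0],[0,0,0.8,0],[0,0,0,0],[0,0,0,0]]
  ]
}}

```text
t: 15.18
tool_pos: [0.4385, -0.2415, 0.1358]
orientation: [-2.239, -2.2, 0.001]
force: [0.1, -0.2, 0.1]
opening: 0.0097
```

```bash
python3 - <<'E'
from h import *
st(); print(rel((.4396,-.2427,.0765))); snap('wrist','w12')
im=cv2.imread('pics/w12.png')[120:270,220:420]; cv2.imwrite('pics/c19.png',cv2.resize(im,None,fx=4,fy=4,interpolation=cv2.INTER_CUBIC))
E
```

```text
t 15.18 tcp [ 0.4385 -0.2415  0.1358] ori [-2.239e+00 -2.200e+00  1.000e-03] F [ 0.1 -0.2  0.1] T [-0.08  0.09  0.  ] op 0.0097
[-0.12  0.13  5.93]
```

View pics/c19.png

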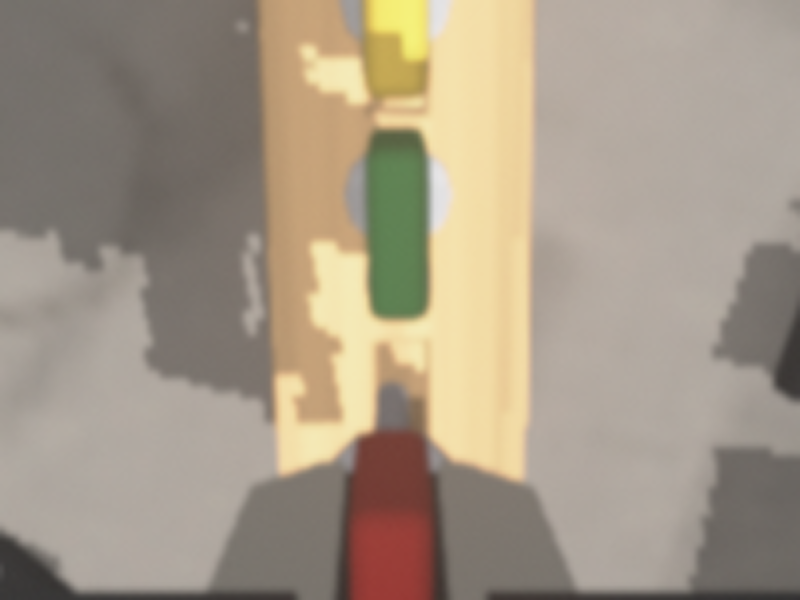

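Call:
{"api": "carry_out", "payload": {
  "commands": [
    [[-0.1,0.15,0,0],[0,0,0.6,0],[0,0,0.7,0],[0,0,0.7,0],[0,0,0,0]]
  ]
}}

```text
t: 15.65
tool_pos: [0.4396, -0.2423, 0.1152]
orientation: [-2.239, -2.199, 0.001]
force: [-0.6, 0.4, -1.2]
opening: 0.0098
```

Call:
{"api": "carry_out", "payload": {
  "commands": [
    [[0,0,1,0],[0,0,1,0],[0,0,1,0],[0,0,0.4,0],[0,0,0,0],[0,0,0,0]]
  ]
}}

```text
t: 16.15
tool_pos: [0.4404, -0.2429, 0.0829]
orientation: [-2.241, -2.201, 0.0]
force: [0.3, -0.6, -0.1]
opening: 0.0099
```

Call:
{"api": "carry_out", "payload": {
  "commands": [
    [[0,0,0.3,0],[0,0,0.2,0],[0,0,0,0],[0,0,0,0]]
  ]
}}

```text
t: 16.48
tool_pos: [0.4407, -0.2431, 0.0785]
orientation: [2.241, 2.201, 0.0]
force: [-1.0, 0.1, -0.6]
opening: 0.0099
```

Call:
{"api": "carry_out", "payload": {
  "commands": [
    [[0,0,0.1,0],[0,0,0,0],[0,0,0,0],[0,0,0,0],[0,0,0,0],[0,0,-1,0],[0,0,-2,0],[0,0,-2,0],[0,0,-1,0],[1.2,0,0,0],[1.2,0,0,0],[1.2,0,0,0],[0,0,0,0],[0,0,0,0]]
  ],
  "claw": 5
}}

```text
t: 17.65
tool_pos: [0.4407, -0.2055, 0.1361]
orientation: [-2.238, -2.202, 0.001]
force: [0.3, -0.7, 0.0]
opening: 0.0502
```

```bash
python3 - <<'E'
from h import *
st(); print(rel((.440,-.207,.0767))); snap('wrist','w13')
im=cv2.imread('pics/w13.png')[120:320,220:420]; cv2.imwrite('pics/c20.png',cv2.resize(im,None,fx=3,fy=3,interpolation=cv2.INTER_CUBIC))
print(proj('w13',(.44,-.207,.095)))
E
```

```text
t 17.65 tcp [ 0.4407 -0.2055  0.1361] ori [-2.238e+00 -2.202e+00  1.000e-03] F [ 0.3 -0.7  0. ] T [-0.05  0.07  0.05] op 0.0502
[-0.16 -0.06  5.94]
[316.98233613 232.34225162]
```

View pics/c20.png

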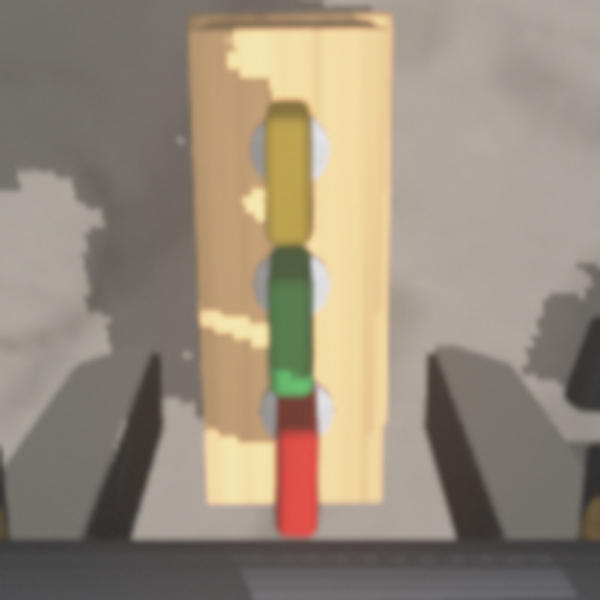

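Red hangs in its slot again. Next I'll take green.

Call:
{"api": "carry_out", "payload": {
  "commands": [
    [[-0.2,-0.1,2,0],[0,0,1.5,0],[0,0,1.5,0],[0,0,0.9,0],[0,0,0,0],[0,0,0,0]]
  ]
}}

```text
t: 18.2
tool_pos: [0.4398, -0.209, 0.0779]
orientation: [-2.24, -2.2, 0.001]
force: [0.2, -0.1, 0.5]
opening: 0.0495
```

Call:
{"api": "carry_out", "payload": {
  "commands": [
    [[0,0,0,0],[0,0,0,0],[0,0,0,0],[0,0,0,0],[0,0,0,0],[0,0,0,0],[0,0,0,0]]
  ],
  "claw": 0.5,
  "grip_force": 40
}}

```text
t: 18.78
tool_pos: [0.4403, -0.2091, 0.0785]
orientation: [2.241, 2.201, 0.0]
force: [-0.4, 0.4, 1.0]
opening: 0.0097
```

Call:
{"api": "carry_out", "payload": {
  "commands": [
    [[0,0,0,0],[0,0,0,0],[0,0,0,0],[0.2,0,0.15,0],[0,0,0,0],[0,0,0,0]]
  ],
  "claw": 2.5
}}

```text
t: 19.28
tool_pos: [0.4401, -0.2068, 0.0767]
orientation: [-2.241, -2.201, 0.0]
force: [0.1, -0.4, -0.4]
opening: 0.0251
```

Call:
{"api": "carry_out", "payload": {
  "commands": [
    [[0,0,0,0],[0,0,0,0],[0,0,0,0],[0,0,0,0],[0,0,0,0],[0,0,0,0]]
  ],
  "claw": 0.5,
  "grip_force": 40
}}

```text
t: 19.78
tool_pos: [0.4403, -0.2071, 0.0769]
orientation: [2.241, 2.201, 0.0]
force: [0.9, -0.2, 0.5]
opening: 0.0096
```

Call:
{"api": "carry_out", "payload": {
  "commands": [
    [[0,0,-1,0],[0,0,-2,0],[0,0,-2,0],[0,0,-2,0],[0,0,-2,0],[0,0,0,0],[-1.6,2.1,0,0],[-1.6,2.1,0,0],[-1.6,2.1,0,0],[-1.6,2.1,0,0],[-1.6,2.1,0,0],[-1.6,2.1,0,0],[-1.6,2.1,0,0],[-1.5,2.4,0,0],[0,0,0,3],[0,0,0,3],[0,0,0,0],[0,0,0,0]]
  ]
}}

```text
t: 21.28
tool_pos: [0.6087, -0.3369, 0.166]
orientation: [-2.351, -2.082, 0.001]
force: [-0.8, -0.4, -0.5]
opening: 0.0095
```

```bash
python3 - <<'E'
from h import *
st(); print(rel((.6098,-.3363,.150)))
E
```

```text
t 21.28 tcp [ 0.6087 -0.3369  0.166 ] ori [-2.351e+00 -2.082e+00  1.000e-03] F [-0.8 -0.4 -0.5] T [-0.07  0.1   0.04] op 0.0095
[0.07 0.11 1.6 ]
```

Call:
{"api": "carry_out", "payload": {
  "commands": [
    [[0.05,0.1,0.5,0],[0,0,0.5,0],[0,0,0.5,0],[0,0,0,0],[0,0,0,0]]
  ]
}}

```text
t: 21.7
tool_pos: [0.6095, -0.3364, 0.1511]
orientation: [-2.352, -2.081, 0.001]
force: [0.3, -0.0, -1.3]
opening: 0.01
```

```bash
python3 - <<'E'
from h import *
st(); print(rel((.6098,-.3363,.150))); snap('wrist','w14')
im=cv2.imread('pics/w14.png')[160:250,270:370]; cv2.imwrite('pics/c21.png',cv2.resize(im,None,fx=6,fy=6,interpolation=cv2.INTER_CUBIC))
E
```

```text
t 21.7 tcp [ 0.6095 -0.3364  0.1511] ori [-2.352e+00 -2.081e+00  1.000e-03] F [ 0.3 -0.  -1.3] T [-0.1   0.06  0.03] op 0.01
[0.01 0.03 0.11]
```

View pics/c21.png

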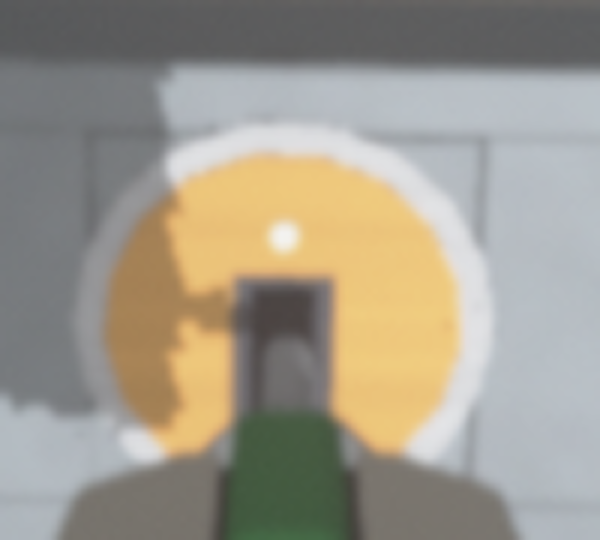

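Call:
{"api": "carry_out", "payload": {
  "commands": [
    [[0.03,0,0.5,0],[0,0,0.5,0],[0,0,0.5,0],[0,0,0.5,0],[0,0,0,0]]
  ]
}}

```text
t: 22.17
tool_pos: [0.6093, -0.3359, 0.1299]
orientation: [-2.352, -2.08, 0.001]
force: [-0.5, 0.5, -0.6]
opening: 0.0094
```

Call:
{"api": "carry_out", "payload": {
  "commands": [
    [[0,0,0.6,0],[0,0,0.6,0],[0,0,0.6,0],[0,0,0.5,0],[0,0,0.3,0],[0,0,0,0],[0,0,0,0]]
  ]
}}

```text
t: 22.75
tool_pos: [0.61, -0.3363, 0.1056]
orientation: [-2.353, -2.081, 0.0]
force: [-1.1, -0.1, -1.1]
opening: 0.0096
```

Call:
{"api": "carry_out", "payload": {
  "commands": [
    [[0,0,0.3,0],[0,0,0.2,0],[0,0,0.2,0],[0,0,0,0],[0,0,0,0]]
  ]
}}

```text
t: 23.17
tool_pos: [0.6101, -0.3365, 0.099]
orientation: [2.353, 2.081, -0.0]
force: [-2.4, 0.2, 0.8]
opening: 0.0099
```

Call:
{"api": "carry_out", "payload": {
  "commands": [
    [[0,0,0.1,0],[0,0,0.1,0],[0,0,0,0],[0,0,0,0]]
  ]
}}

```text
t: 23.5
tool_pos: [0.6102, -0.3366, 0.0988]
orientation: [2.353, 2.081, -0.0]
force: [-7.7, 2.8, 11.8]
opening: 0.0099
```

Seated (11.8 N). Turning 20°, then in steps.

Call:
{"api": "carry_out", "payload": {
  "commands": [
    [[0,0,0,4],[0,0,0,4],[0,0,0,4],[0,0,0,4],[0,0,0,4],[0,0,0,0],[0,0,0,0]]
  ]
}}

```text
t: 24.08
tool_pos: [0.61, -0.3367, 0.0988]
orientation: [2.679, 1.64, -0.0]
force: [-8.6, 2.7, 12.6]
opening: 0.0099
```

```bash
python3 - <<'E'
from h import *
st()
E
```

```text
t 24.08 tcp [ 0.61   -0.3367  0.0988] ori [ 2.679  1.64  -0.   ] F [-8.6  2.7 12.6] T [0.48 1.66 0.03] op 0.0099
```

Call:
{"api": "carry_out", "payload": {
  "commands": [
    [[0,0,0,2],[0,0,0,2],[0,0,0,0],[0,0,0,0]]
  ]
}}

```text
t: 24.42
tool_pos: [0.6102, -0.3368, 0.0988]
orientation: [2.734, 1.546, -0.0]
force: [-8.2, 2.4, 11.3]
opening: 0.0098
```

```bash
python3 - <<'E'
from h import *
st();snap('wrist','w15')
E
```

```text
t 24.42 tcp [ 0.6102 -0.3368  0.0988] ori [ 2.734  1.546 -0.   ] F [-8.2  2.4 11.3] T [0.34 1.46 0.32] op 0.0098
```

Call:
{"api": "carry_out", "payload": {
  "commands": [
    [[0,0,0,2],[0,0,0,0],[0,0,0,0]]
  ]
}}

```text
t: 24.72
tool_pos: [0.6102, -0.3368, 0.0988]
orientation: [2.76, 1.498, -0.0]
force: [-7.9, 1.9, 11.0]
opening: 0.0098
```

```bash
python3 - <<'E'
from h import *
st();snap('wrist','w16')
for n in('w15','w16'):
  im=cv2.imread(f'pics/{n}.png')[180:260,260:380]; cv2.imwrite(f'pics/{n}c.png',cv2.resize(im,None,fx=6,fy=6,interpolation=cv2.INTER_CUBIC))
E
```

```text
t 24.72 tcp [ 0.6102 -0.3368  0.0988] ori [ 2.76   1.498 -0.   ] F [-7.9  1.9 11. ] T [0.28 1.35 0.42] op 0.0098
```

View pics/w15c.png

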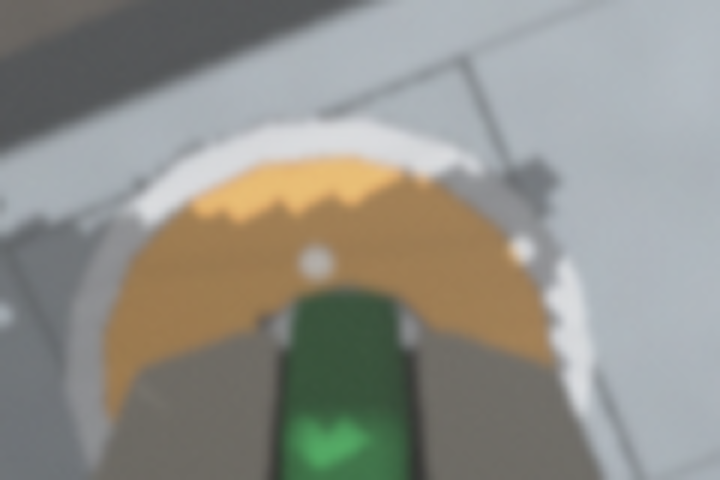

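View pics/w16c.png

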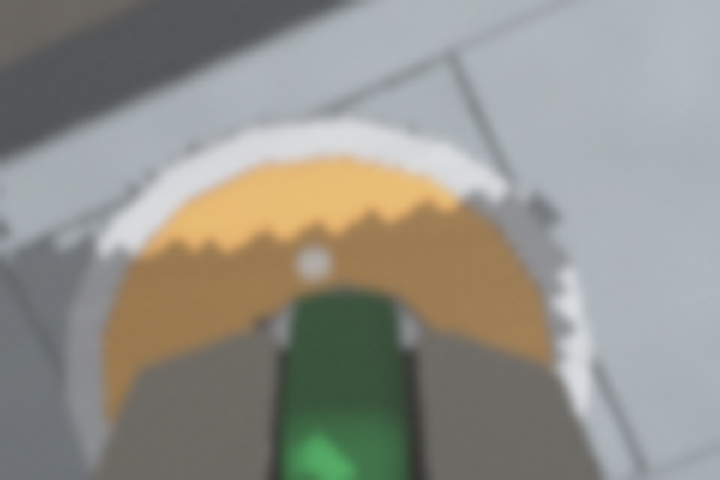

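Call:
{"api": "carry_out", "payload": {
  "commands": [
    [[0,0,0,2],[0,0,0,0],[0,0,0,0]]
  ]
}}

```text
t: 25.02
tool_pos: [0.6102, -0.3369, 0.0988]
orientation: [2.785, 1.45, -0.0]
force: [-7.6, 2.6, 10.9]
opening: 0.01
```

```bash
cat >> h.py <<'E'
def dot(f,u0=290,u1=340,v0=195,v1=240):
    im=cv2.imread(f'pics/{f}.png').astype(float)[v0:v1,u0:u1]
    b=im.min(2); sat=im.max(2)-b
    return b,sat
E
python3 - <<'E'
from h import *
st();snap('wrist','w17')
im=cv2.imread(f'pics/w17.png')[180:260,260:380]; cv2.imwrite(f'pics/w17c.png',cv2.resize(im,None,fx=6,fy=6,interpolation=cv2.INTER_CUBIC))
E
```

```text
t 25.02 tcp [ 0.6102 -0.3369  0.0988] ori [ 2.785  1.45  -0.   ] F [-7.6  2.6 10.9] T [0.27 1.38 0.55] op 0.01
```

View pics/w17c.png

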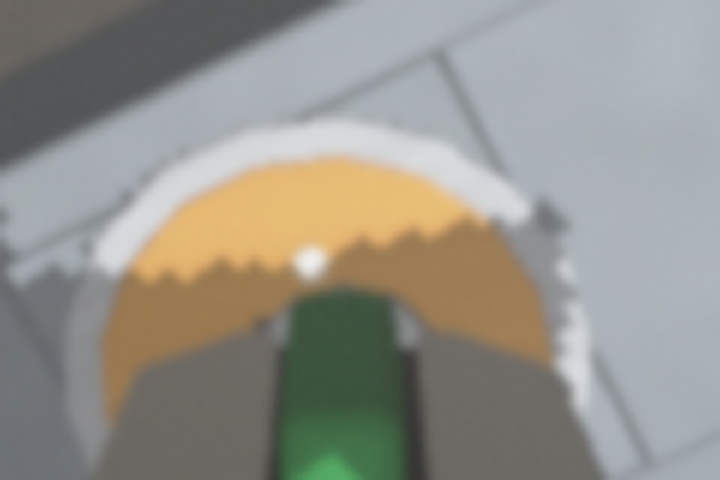

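```bash
python3 - <<'E'
from h import *
L=np.array([.6097,-.3363])
for f,u,v in(('w15',316,262),('w16',313.5,262)):
    d=ray(f,260+u/6,180+v/6,.076)[:2]-L; print(f,90-np.degrees(np.arctan2(d[1],d[0])))
E
```

```text
w15 20.533237515205258
w16 21.78540645124299
```

Green jams too: torque 0.32, 0.42, 0.55 Nm while the plug stands still. Turning back and returning it.

Call:
{"api": "carry_out", "payload": {
  "commands": [
    [[0,0,-0.1,-7],[0,0,0,-7],[0,0,0,-7],[0,0,0,-7],[0,0,0,0],[0,0,0,0]]
  ]
}}

```text
t: 25.57
tool_pos: [0.6102, -0.3365, 0.0989]
orientation: [2.352, 2.082, 0.0]
force: [-4.2, 1.9, 6.4]
opening: 0.0097
```

```bash
python3 - <<'E'
from h import *
st()
E
```

```text
t 25.57 tcp [ 0.6102 -0.3365  0.0989] ori [2.352 2.082 0.   ] F [-4.2  1.9  6.4] T [0.28 0.97 0.01] op 0.0097
```

Call:
{"api": "carry_out", "payload": {
  "commands": [
    [[0,0,-0.3,0],[0,0,-0.6,0],[0,0,-0.6,0],[0,0,-0.6,0],[0,0,0,0]]
  ]
}}

```text
t: 25.98
tool_pos: [0.6102, -0.3367, 0.1207]
orientation: [2.353, 2.081, -0.0]
force: [-4.3, 0.8, 2.1]
opening: 0.0093
```

Call:
{"api": "carry_out", "payload": {
  "commands": [
    [[0,0,-1.5,0],[0,0,-1.5,0],[0,0,-1.5,0],[0,0,-0.2,-3],[0,0,0,-3],[1.6,-2.1,0,0],[1.6,-2.1,0,0],[1.6,-2.1,0,0],[1.6,-2.1,0,0],[1.6,-2.1,0,0],[1.6,-2.1,0,0],[1.5,-2.1,0,0],[1.5,-2.3,0,0],[0,0,0,0],[0,0,0,0]]
  ]
}}

```text
t: 27.23
tool_pos: [0.4427, -0.2073, 0.1679]
orientation: [2.238, 2.2, 0.001]
force: [0.6, 0.2, -0.2]
opening: 0.0096
```

```bash
python3 - <<'E'
from h import *
st(); print(rel((.4403,-.2071,.135)))
E
```

```text
t 27.23 tcp [ 0.4427 -0.2073  0.1679] ori [2.238e+00 2.200e+00 1.000e-03] F [ 0.6  0.2 -0.2] T [-0.08  0.06 -0.  ] op 0.0096
[ 0.02 -0.25  3.29]
```

Call:
{"api": "carry_out", "payload": {
  "commands": [
    [[0,-0.2,0.5,0],[0,0,1,0],[0,0,1,0],[0,0,0.5,0],[0,0,0,0],[0,0,0,0]]
  ]
}}

```text
t: 27.73
tool_pos: [0.44, -0.2072, 0.1348]
orientation: [-2.24, -2.2, 0.001]
force: [1.2, 0.5, -0.2]
opening: 0.0098
```

```bash
python3 - <<'E'
from h import *
st(); print(rel((.4403,-.2071,.0769))); snap('wrist','w18')
im=cv2.imread('pics/w18.png')[120:270,220:420]; cv2.imwrite('pics/c22.png',cv2.resize(im,None,fx=4,fy=4,interpolation=cv2.INTER_CUBIC))
E
```

```text
t 27.73 tcp [ 0.44   -0.2072  0.1348] ori [-2.24e+00 -2.20e+00  1.00e-03] F [ 1.2  0.5 -0.2] T [-0.01  0.06 -0.03] op 0.0098
[0.   0.04 5.79]
```

View pics/c22.png

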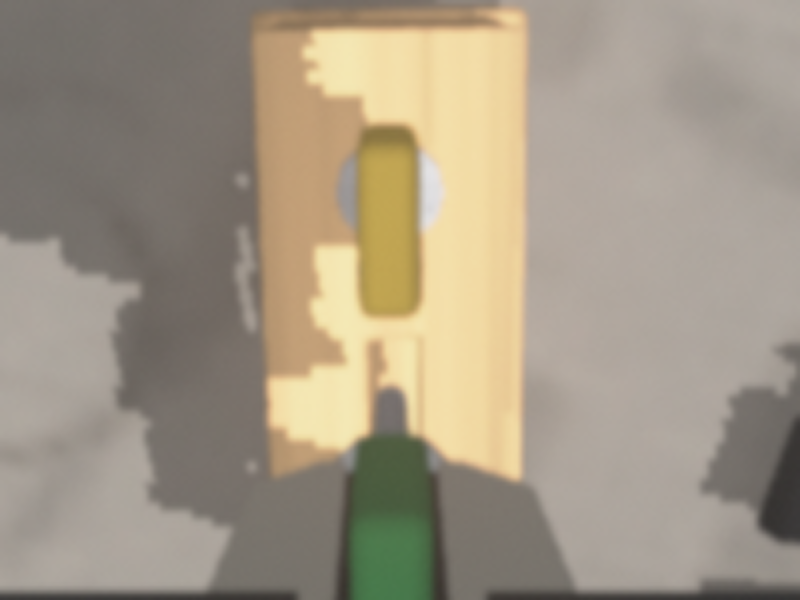

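Call:
{"api": "carry_out", "payload": {
  "commands": [
    [[0,0,0.7,0],[0,0,0.7,0],[0,0,0.7,0],[0,0,1,0],[0,0,1,0],[0,0,0.7,0],[0,0,0.4,0],[0,0,0.2,0],[0,0,0,0],[0,0,0,0]]
  ]
}}

```text
t: 28.62
tool_pos: [0.4405, -0.2074, 0.0821]
orientation: [2.241, 2.201, 0.0]
force: [0.4, -0.3, -0.5]
opening: 0.01
```

Call:
{"api": "carry_out", "payload": {
  "commands": [
    [[0,0,0.3,0],[0,0,0.2,0],[0,0,0,0],[0,0,0,0]]
  ]
}}

```text
t: 28.95
tool_pos: [0.4404, -0.2074, 0.0769]
orientation: [2.241, 2.201, 0.0]
force: [0.3, -0.1, -1.0]
opening: 0.0094
```

Call:
{"api": "carry_out", "payload": {
  "commands": [
    [[0,0,0,0],[0,0,0,0],[0,0,0,0],[0,0,0,0],[0,0,0,0],[0,0,-1,0],[0,0,-2,0],[0,0,-2,0],[0,0,-1,0],[1.2,0,0,0],[1.2,0,0,0],[1.1,0,0,0],[0,0,0,0],[0,0,0,0]]
  ],
  "claw": 5
}}

```text
t: 30.12
tool_pos: [0.4404, -0.1709, 0.1356]
orientation: [-2.238, -2.202, 0.001]
force: [0.3, -0.0, -0.6]
opening: 0.0498
```

```bash
python3 - <<'E'
from h import *
st(); print(rel((.4405,-.172,.0767))); snap('wrist','w19')
im=cv2.imread('pics/w19.png')[120:320,220:420]; cv2.imwrite('pics/c23.png',cv2.resize(im,None,fx=3,fy=3,interpolation=cv2.INTER_CUBIC))
print(3*(proj('w19',(.4405,-.172,.095))-[220,120]))
E
```

```text
t 30.12 tcp [ 0.4404 -0.1709  0.1356] ori [-2.238e+00 -2.202e+00  1.000e-03] F [ 0.3 -0.  -0.6] T [-0.1   0.05  0.03] op 0.0498
[-0.11  0.03  5.89]
[294.76775004 336.00487586]
```

View pics/c23.png

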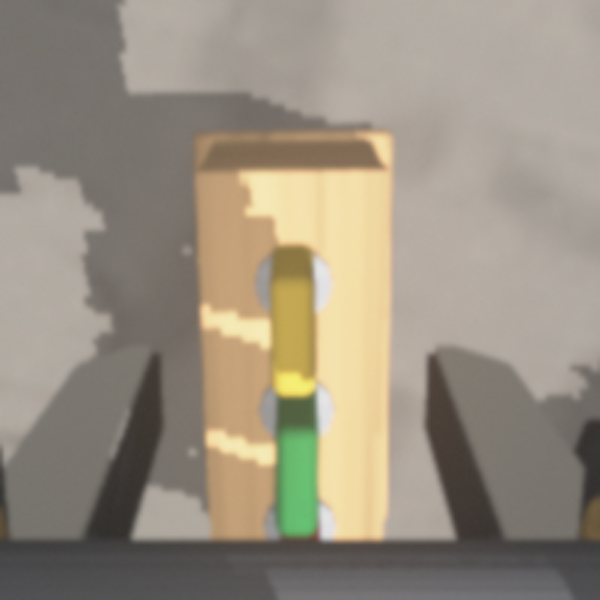

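Call:
{"api": "carry_out", "payload": {
  "commands": [
    [[0,0,2,0],[0,0,1.5,0],[0,0,1.5,0],[0,0,0.9,0],[0,0,0,0],[0,0,0,0]]
  ]
}}

```text
t: 30.67
tool_pos: [0.4405, -0.1723, 0.0774]
orientation: [-2.24, -2.2, 0.001]
force: [0.2, -0.3, 0.1]
opening: 0.0499
```

Call:
{"api": "carry_out", "payload": {
  "commands": [
    [[0,0,0.05,0],[0,0,0,0],[0,0,0,0],[0,0,0,0],[0,0,0,0],[0,0,0,0],[0,0,0,0]]
  ],
  "claw": 0.5,
  "grip_force": 50
}}

```text
t: 31.25
tool_pos: [0.4411, -0.1724, 0.0776]
orientation: [2.241, 2.201, 0.0]
force: [-0.6, -0.5, 0.8]
opening: 0.0101
```

Call:
{"api": "carry_out", "payload": {
  "commands": [
    [[0,0,-1,0],[0,0,-2,0],[0,0,-2,0],[0,0,-2,0],[0,0,-2,0],[0,0,0,0],[-2,2.1,0,0],[-2,2.1,0,0],[-2,2.1,0,0],[-2,2.1,0,0],[-2,2.1,0,0],[-2,2.1,0,0],[-2,2.1,0,0],[-2.1,2.4,0,0],[0,0,0,3],[0,0,0,3],[0,0,0,0],[0,0,0,0]]
  ]
}}

```text
t: 32.75
tool_pos: [0.6087, -0.3362, 0.1664]
orientation: [-2.351, -2.082, 0.001]
force: [-0.3, 0.9, -0.3]
opening: 0.0096
```

```bash
python3 - <<'E'
from h import *
st(); print(rel((.6098,-.3364,.150)))
E
```

```text
t 32.75 tcp [ 0.6087 -0.3362  0.1664] ori [-2.351e+00 -2.082e+00  1.000e-03] F [-0.3  0.9 -0.3] T [-0.07  0.09 -0.06] op 0.0096
[-0.01  0.11  1.64]
```

Call:
{"api": "carry_out", "payload": {
  "commands": [
    [[0,0.1,0.5,0],[0,0,0.5,0],[0,0,0.5,0],[0,0,0,0],[0,0,0,0]]
  ]
}}

```text
t: 33.17
tool_pos: [0.6096, -0.3361, 0.1516]
orientation: [-2.352, -2.081, 0.001]
force: [-0.4, -0.6, -0.5]
opening: 0.01
```

```bash
python3 - <<'E'
from h import *
st(); print(rel((.6098,-.3363,.150))); snap('wrist','w20')
im=cv2.imread('pics/w20.png')[160:250,270:370]; cv2.imwrite('pics/c24.png',cv2.resize(im,None,fx=6,fy=6,interpolation=cv2.INTER_CUBIC))
E
```

```text
t 33.17 tcp [ 0.6096 -0.3361  0.1516] ori [-2.352e+00 -2.081e+00  1.000e-03] F [-0.4 -0.6 -0.5] T [-0.07  0.04 -0.01] op 0.01
[-0.02  0.02  0.16]
```

View pics/c24.png

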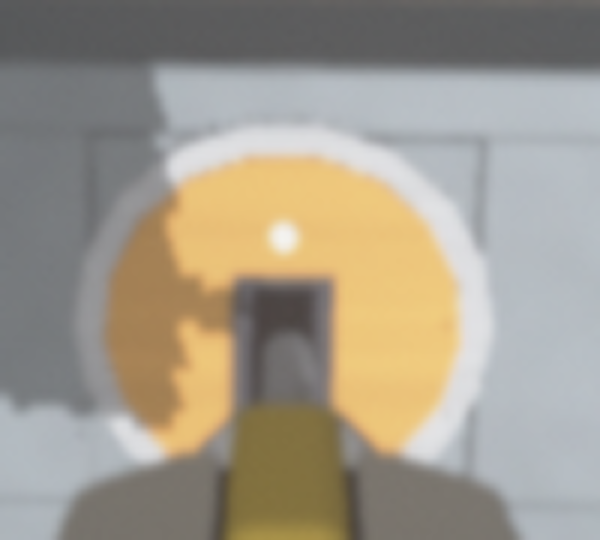

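Aligned. Inserting.

Call:
{"api": "carry_out", "payload": {
  "commands": [
    [[0,0,0.5,0],[0,0,0.5,0],[0,0,0.5,0],[0,0,0.5,0],[0,0,0,0]]
  ]
}}

```text
t: 33.63
tool_pos: [0.6093, -0.336, 0.1303]
orientation: [-2.351, -2.08, 0.001]
force: [0.0, 0.4, -0.6]
opening: 0.0098
```

Call:
{"api": "carry_out", "payload": {
  "commands": [
    [[0,0,0.6,0],[0,0,0.6,0],[0,0,0.6,0],[0,0,0.5,0],[0,0,0.3,0],[0,0,0,0],[0,0,0,0]]
  ]
}}

```text
t: 34.22
tool_pos: [0.6101, -0.3364, 0.1061]
orientation: [-2.353, -2.081, 0.0]
force: [-1.1, 0.7, -0.5]
opening: 0.0098
```

Call:
{"api": "carry_out", "payload": {
  "commands": [
    [[0,0,0.3,0],[0,0,0.2,0],[0,0,0.2,0],[0,0,0,0],[0,0,0,0]]
  ]
}}

```text
t: 34.63
tool_pos: [0.6101, -0.3367, 0.0996]
orientation: [2.353, 2.081, -0.0]
force: [-2.2, -0.2, 0.7]
opening: 0.0096
```

Call:
{"api": "carry_out", "payload": {
  "commands": [
    [[0,0,0.1,0],[0,0,0.1,0],[0,0,0,0],[0,0,0,0]]
  ]
}}

```text
t: 34.97
tool_pos: [0.6102, -0.3367, 0.0994]
orientation: [2.353, 2.081, -0.0]
force: [-7.9, 3.1, 12.6]
opening: 0.0099
```

Call:
{"api": "carry_out", "payload": {
  "commands": [
    [[0,0,0,4],[0,0,0,4],[0,0,0,4],[0,0,0,4],[0,0,0,4],[0,0,0,2],[0,0,0,0],[0,0,0,0]]
  ]
}}

```text
t: 35.63
tool_pos: [0.6098, -0.337, 0.0995]
orientation: [2.707, 1.593, -0.001]
force: [-9.5, 1.7, 13.5]
opening: 0.0096
```

```bash
python3 - <<'E'
from h import *
st()
E
```

```text
t 35.63 tcp [ 0.6098 -0.337   0.0995] ori [ 2.707e+00  1.593e+00 -1.000e-03] F [-9.5  1.7 13.5] T [0.56 2.   0.02] op 0.0096
```

Call:
{"api": "carry_out", "payload": {
  "commands": [
    [[0,0,0,2],[0,0,0,2],[0,0,0,0],[0,0,0,0]]
  ]
}}

```text
t: 35.97
tool_pos: [0.6098, -0.3369, 0.0995]
orientation: [2.761, 1.498, -0.001]
force: [-9.3, 2.1, 14.3]
opening: 0.0099
```

```bash
python3 - <<'E'
from h import *
st()
E
```

```text
t 35.97 tcp [ 0.6098 -0.3369  0.0995] ori [ 2.761e+00  1.498e+00 -1.000e-03] F [-9.3  2.1 14.3] T [0.58 1.95 0.03] op 0.0099
```

Call:
{"api": "carry_out", "payload": {
  "commands": [
    [[0,0,0,2],[0,0,0,0],[0,0,0,0]]
  ]
}}

```text
t: 36.22
tool_pos: [0.6098, -0.3368, 0.0994]
orientation: [2.787, 1.449, -0.001]
force: [-9.4, 2.8, 14.1]
opening: 0.0096
```

```bash
python3 - <<'E'
from h import *
st()
E
```

```text
t 36.22 tcp [ 0.6098 -0.3368  0.0994] ori [ 2.787e+00  1.449e+00 -1.000e-03] F [-9.4  2.8 14.1] T [0.61 2.06 0.02] op 0.0096
```

No jam at 28° (0.02 Nm), so yellow is turning. Continuing.

Call:
{"api": "carry_out", "payload": {
  "commands": [
    [[0,0,0,5],[0,0,0,5],[0,0,0,5],[0,0,0,5],[0,0,0,5],[0,0,0,5],[0,0,0,5],[0,0,0,5],[0,0,0,0],[0,0,0,0]]
  ]
}}

```text
t: 37.05
tool_pos: [0.6092, -0.3366, 0.0994]
orientation: [-3.115, -0.408, 0.002]
force: [-12.9, 4.7, 16.2]
opening: 0.0096
```

```bash
python3 - <<'E'
from h import *
s=st(); print(s['q'][5]);snap('wrist','w21')
im=cv2.imread('pics/w21.png')[170:270,250:390]; cv2.imwrite('pics/c25.png',cv2.resize(im,None,fx=5,fy=5,interpolation=cv2.INTER_CUBIC))
E
```

```text
t 37.05 tcp [ 0.6092 -0.3366  0.0994] ori [-3.115e+00 -4.080e-01  2.000e-03] F [-12.9   4.7  16.2] T [ 0.88  2.67 -0.04] op 0.0096
0.7325144900395547
```

View pics/c25.png

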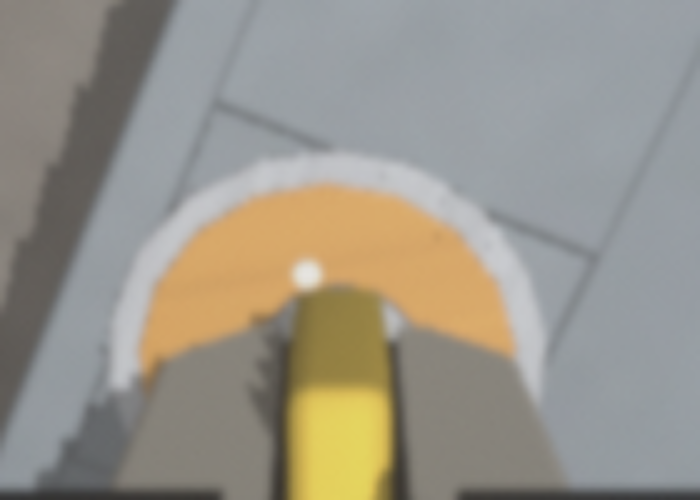

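Call:
{"api": "carry_out", "payload": {
  "commands": [
    [[-0.05,0,0,4],[0,0,0,4],[0,0,0,4],[0,0,0,0],[0,0,0,0]]
  ]
}}

```text
t: 37.52
tool_pos: [0.6089, -0.3366, 0.0994]
orientation: [-3.14, -0.081, 0.002]
force: [-12.3, 6.0, 15.7]
opening: 0.0095
```

```bash
python3 - <<'E'
from h import *
st()
E
```

```text
t 37.52 tcp [ 0.6089 -0.3366  0.0994] ori [-3.14e+00 -8.10e-02  2.00e-03] F [-12.3   6.   15.7] T [ 1.04  2.43 -0.01] op 0.0095
```

Call:
{"api": "carry_out", "payload": {
  "commands": [
    [[0,0,0,2],[0,0,0,2],[0,0,0,0],[0,0,0,0]]
  ]
}}

```text
t: 37.85
tool_pos: [0.609, -0.3366, 0.0994]
orientation: [3.141, -0.028, -0.002]
force: [-11.3, 5.1, 15.7]
opening: 0.0096
```

```bash
python3 - <<'E'
from h import *
st()
E
```

```text
t 37.85 tcp [ 0.609  -0.3366  0.0994] ori [ 3.141e+00 -2.800e-02 -2.000e-03] F [-11.3   5.1  15.7] T [0.93 2.41 0.2 ] op 0.0096
```

Call:
{"api": "carry_out", "payload": {
  "commands": [
    [[0,0,0,2],[0,0,0,0],[0,0,0,0]]
  ]
}}

```text
t: 38.1
tool_pos: [0.6091, -0.3367, 0.0994]
orientation: [3.14, -0.082, -0.002]
force: [-11.0, 4.9, 15.9]
opening: 0.0099
```

```bash
python3 - <<'E'
from h import *
st();snap('wrist','w22')
im=cv2.imread('pics/w22.png')[170:270,250:390]; cv2.imwrite('pics/c26.png',cv2.resize(im,None,fx=5,fy=5,interpolation=cv2.INTER_CUBIC))
E
```

```text
t 38.1 tcp [ 0.6091 -0.3367  0.0994] ori [ 3.14e+00 -8.20e-02 -2.00e-03] F [-11.    4.9  15.9] T [0.84 2.37 0.43] op 0.0099
```

View pics/c26.png

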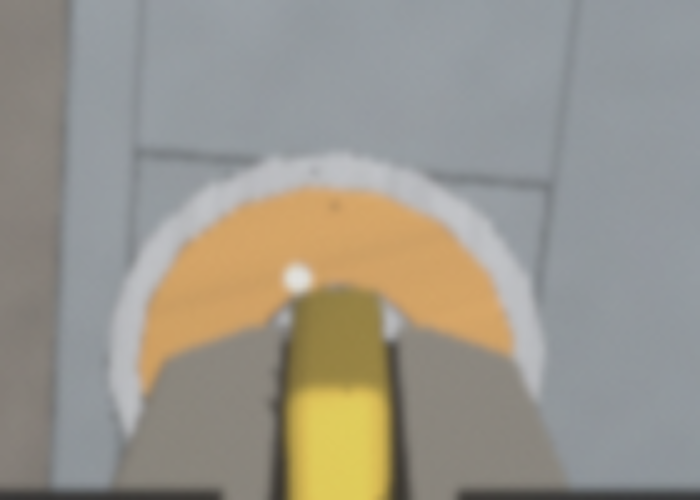

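```bash
python3 - <<'E'
from h import *
L=np.array([.6097,-.3363])
for f,u,v in(('w21',307,273),('w22',297,278)):
    d=ray(f,250+u/5,170+v/5,.076)[:2]-L; print(f,90-np.degrees(np.arctan2(d[1],d[0])),np.hypot(*d))
E
```

```text
w21 59.434058076444515 0.010526826642962108
w22 72.31785611851859 0.01032051431296881
```

Call:
{"api": "carry_out", "payload": {
  "commands": [
    [[0,0,0,1.5],[0,0,0,0],[0,0,0,0]]
  ]
}}

```text
t: 38.4
tool_pos: [0.6091, -0.3368, 0.0994]
orientation: [3.139, -0.123, -0.001]
force: [-10.9, 4.5, 14.0]
opening: 0.0097
```

```bash
python3 - <<'E'
from h import *
st()
E
```

```text
t 38.4 tcp [ 0.6091 -0.3368  0.0994] ori [ 3.139e+00 -1.230e-01 -1.000e-03] F [-10.9   4.5  14. ] T [0.76 2.31 0.51] op 0.0097
```

Call:
{"api": "carry_out", "payload": {
  "commands": [
    [[-0.1,-0.05,-0.1,-3],[0,0,0,0],[0,0,0,0]]
  ]
}}

```text
t: 38.65
tool_pos: [0.6088, -0.3365, 0.0995]
orientation: [3.14, -0.042, 0.001]
force: [-5.4, 0.2, 8.3]
opening: 0.0099
```

```bash
python3 - <<'E'
from h import *
st()
E
```

```text
t 38.65 tcp [ 0.6088 -0.3365  0.0995] ori [ 3.14e+00 -4.20e-02  1.00e-03] F [-5.4  0.2  8.3] T [0.16 1.22 0.31] op 0.0099
```

Call:
{"api": "carry_out", "payload": {
  "commands": [
    [[-0.05,0,-0.07,-1.5],[0,0,0,0],[0,0,0,0]]
  ]
}}

```text
t: 38.9
tool_pos: [0.6086, -0.3364, 0.0996]
orientation: [3.141, -0.002, 0.002]
force: [0.4, -0.7, 4.6]
opening: 0.0094
```

Call:
{"api": "carry_out", "payload": {
  "commands": [
    [[0,0,0,0],[0,0,0,0],[0,0,0,0],[0,0,0,0],[0,0,-1,0],[0,0,-2,0],[0,0,-2,0],[0,0,-2,0],[0,0,-2,0],[0,0,0,0],[0,0,0,0]]
  ],
  "claw": 4
}}

```text
t: 39.82
tool_pos: [0.6092, -0.3367, 0.1916]
orientation: [3.139, -0.001, 0.005]
force: [0.4, -0.4, -1.0]
opening: 0.0403
```

```bash
python3 - <<'E'
from h import *
s=st();print(s['q']); snap('wrist','w23')
E
```

```text
t 39.82 tcp [ 0.6092 -0.3367  0.1916] ori [ 3.139e+00 -1.000e-03  5.000e-03] F [ 0.4 -0.4 -1. ] T [-0.01  0.13 -0.06] op 0.0403
[-5.78513574e-01  4.04698109e-01  1.24012524e+00  4.25675219e-05
  1.49268720e+00  9.92766941e-01]
```

View pics/w23.png

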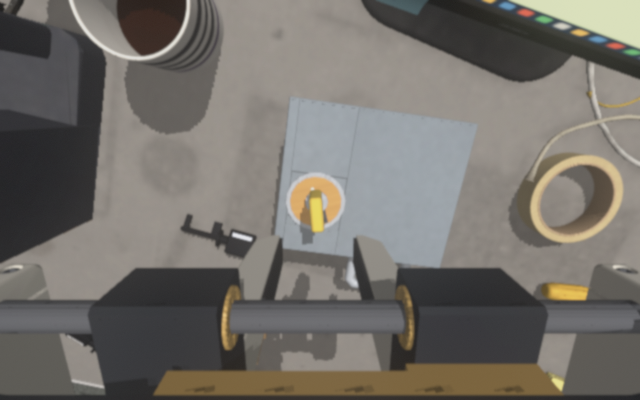

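```bash
python3 - <<'E'
from h import *
for p in((302,497),(240,487),(365,504)): print(ray('top0',325+p[0]/6,145+p[1]/6,.045))
for p in((325+225/6,145+378/6),(325+405/6,145+404/6)): print('front',ray('top0',*p,.074))
print(rel((.52,-.44,.2)))
E
```

```text
[ 0.50519318 -0.40025745  0.045     ]
[ 0.50937986 -0.37450813  0.045     ]
[ 0.50227246 -0.42642474  0.045     ]
front [ 0.54998116 -0.36610373  0.074     ]
front [ 0.53924177 -0.43932731  0.074     ]
[-8.83 10.39 -1.05]
```

Call:
{"api": "carry_out", "payload": {
  "commands": [
    [[-2.6,2.2,-1,0],[-2.6,2.2,-1,0],[-2.6,2.2,0,0],[-2.6,2.2,0,0],[0,0,0,-7],[0,0,0,-7],[0,0,0,-7],[0,0,0,-7],[0,0,0,-7],[0,0,0,-7],[0,0,0,-7],[0,0,0,-7],[0,0,0,-7],[0,0,0,-7],[0,0,0,-7],[0,0,0,-5.5],[0,0,0,0],[0,0,0,0]]
  ],
  "claw": 4
}}

```text
t: 41.37
tool_pos: [0.5036, -0.4234, 0.2074]
orientation: [-2.364, -2.065, 0.0]
force: [0.4, -0.0, -0.2]
opening: 0.0396
```

```bash
python3 - <<'E'
from h import *
s=st(); snap('wrist','w24'); print(proj('w24',(.508,-.4,.045)), rel((.508,-.408,.2)))
E
```

```text
t 41.37 tcp [ 0.5036 -0.4234  0.2074] ori [-2.364 -2.065  0.   ] F [ 0.4 -0.  -0.2] T [-0.12  0.03  0.02] op 0.0396
[319.26791592 164.40879978] [1.6  0.22 0.78]
```

View pics/w24.png

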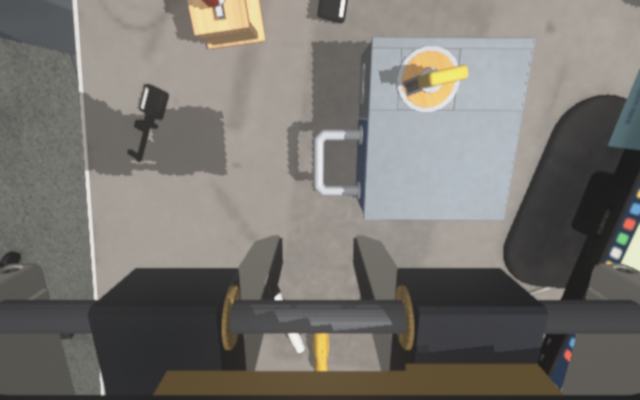

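Call:
{"api": "carry_out", "payload": {
  "commands": [
    [[0.9,0.15,0,0],[0.9,0.1,0,0],[0,0,2,0],[0,0,2,0],[0,0,2,0],[0,0,2,0],[0,0,1.5,0],[0,0,0,0],[0,0,0,0]]
  ],
  "claw": 3
}}

```text
t: 42.17
tool_pos: [0.5086, -0.4052, 0.1132]
orientation: [-2.361, -2.069, 0.0]
force: [-0.6, -0.6, 0.8]
opening: 0.0298
```

```bash
python3 - <<'E'
from h import *
s=st(); snap('wrist','w25'); print(rel((.509,-.405,.04)),2*(proj('w25',(.509,-.4,.045))-[170,100]))
crop('w25',170,100,470,400,2,'c27')
E
```

```text
t 42.17 tcp [ 0.5086 -0.4052  0.1132] ori [-2.361 -2.069  0.   ] F [-0.6 -0.6  0.8] T [-0.01  0.04 -0.01] op 0.0298
[ 0.09 -0.05  7.47] [294.98637703 220.69510416]
```

View pics/c27.png

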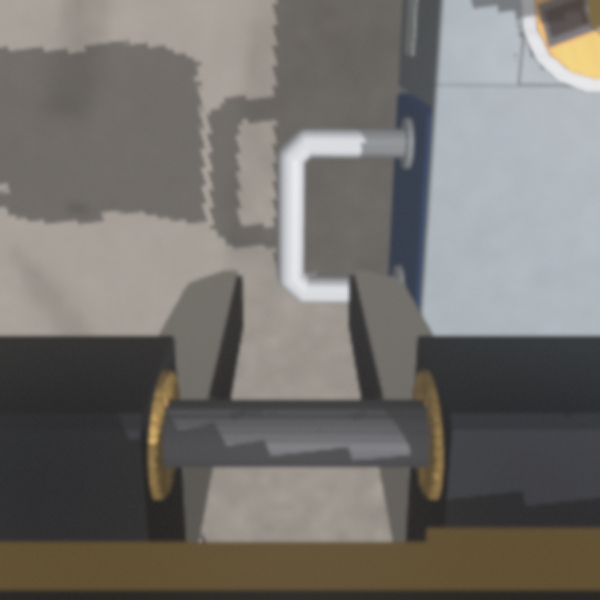

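Call:
{"api": "carry_out", "payload": {
  "commands": [
    [[0,0,1.5,0],[0,0,1.5,0],[0,0,1.5,0],[0,0,1,0],[0,0,0,0]]
  ]
}}

```text
t: 42.63
tool_pos: [0.5079, -0.4054, 0.0567]
orientation: [-2.36, -2.068, 0.0]
force: [0.1, 0.4, -0.4]
opening: 0.0303
```

Call:
{"api": "carry_out", "payload": {
  "commands": [
    [[0,0,0.8,0],[0,0,0.8,0],[0,0,0,0],[0,0,0,0]]
  ]
}}

```text
t: 42.97
tool_pos: [0.5087, -0.4063, 0.0427]
orientation: [-2.362, -2.07, 0.0]
force: [-0.5, -0.0, 0.3]
opening: 0.0302
```

Call:
{"api": "carry_out", "payload": {
  "commands": [
    [[0,0,0,0],[0,0,0,0],[0,0,0,0],[0,0,0,0],[0,0,0,0]]
  ],
  "claw": 0.5,
  "grip_force": 15
}}

```text
t: 43.38
tool_pos: [0.5064, -0.4065, 0.0435]
orientation: [-2.36, -2.068, 0.005]
force: [-14.2, 2.5, 9.8]
opening: 0.0094
```

Call:
{"api": "carry_out", "payload": {
  "commands": [
    [[0,-0.3,0,0],[0,-0.5,0,0],[0,-0.7,0,0],[0,-0.8,0,0],[0,0,0,0],[0,0,0,0]]
  ]
}}

```text
t: 43.88
tool_pos: [0.4854, -0.4036, 0.0435]
orientation: [-2.363, -2.07, 0.001]
force: [-1.9, -0.4, 3.6]
opening: 0.0091
```

The drawer slides: 21 mm out at low force.

Call:
{"api": "carry_out", "payload": {
  "commands": [
    [[0,-0.8,0,0],[0,-0.8,0,0],[0,-0.8,0,0],[0,-0.8,0,0],[0,-0.5,0,0],[0,0,0,0],[0,0,0,0]]
  ]
}}

```text
t: 44.47
tool_pos: [0.4483, -0.3984, 0.0434]
orientation: [-2.362, -2.07, 0.0]
force: [-1.4, 1.7, 7.4]
opening: 0.0095
```

Call:
{"api": "carry_out", "payload": {
  "commands": [
    [[0,-0.3,0,0],[0,-0.3,0,0],[0,-0.2,0,0],[0,0,0,0],[0,0,0,0]]
  ]
}}

```text
t: 44.88
tool_pos: [0.4417, -0.3975, 0.0434]
orientation: [2.362, 2.07, 0.001]
force: [4.6, 1.2, 4.6]
opening: 0.0095
```

Call:
{"api": "carry_out", "payload": {
  "commands": [
    [[0,-0.2,0,0],[0,0,0,0],[0,0,0,0]]
  ]
}}

```text
t: 45.13
tool_pos: [0.4416, -0.3974, 0.0435]
orientation: [2.359, 2.068, 0.004]
force: [14.5, -0.9, -2.6]
opening: 0.0095
```

Call:
{"api": "carry_out", "payload": {
  "commands": [
    [[0,0.15,0,0],[0,0,0,0]]
  ]
}}

```text
t: 45.3
tool_pos: [0.4417, -0.3975, 0.0434]
orientation: [2.361, 2.07, 0.001]
force: [7.4, 1.6, 3.7]
opening: 0.0093
```

Call:
{"api": "carry_out", "payload": {
  "commands": [
    [[0,0,0,0],[0,0,0,0],[0,0,0,0],[0,0,0,0],[0,0,-1,0],[0,0,-2,0],[0,0,-2,0],[0,0,-3,0],[0,0,-3,0],[0,0,-3,0],[0,0,-3,0],[0,0,0,0],[0,0,0,0]]
  ],
  "claw": 3
}}

```text
t: 46.38
tool_pos: [0.442, -0.3988, 0.2167]
orientation: [2.358, 2.067, 0.0]
force: [-0.3, -0.1, 0.1]
opening: 0.0299
```

```bash
python3 - <<'E'
from h import *
s=st(); snap('wrist','w26'); snap('top','t26')
E
```

```text
t 46.38 tcp [ 0.442  -0.3988  0.2167] ori [2.358 2.067 0.   ] F [-0.3 -0.1  0.1] T [-0.09  0.07 -0.02] op 0.0299
```

View pics/w26.png

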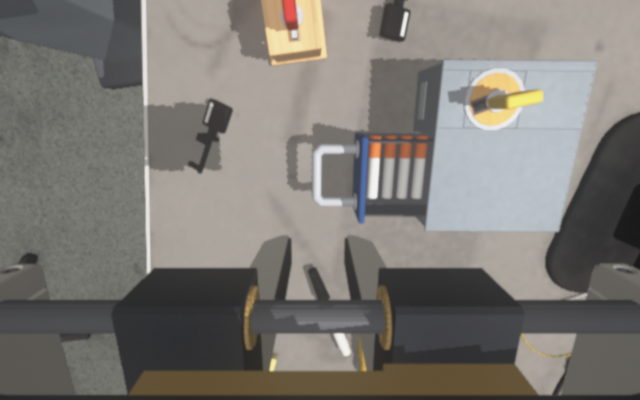

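```bash
python3 - <<'E'
from h import *
a=ray('w24',321,163,.045); b=ray('w26',319,175,.045); print(a,b,np.hypot(*(a-b)[:2]))
crop('w26',440,50,580,140,5,'c28')
E
```

```text
[ 0.50990882 -0.39882586  0.045     ] [ 0.44542339 -0.38880203  0.045     ] 0.06525985359951207
```

View pics/c28.png

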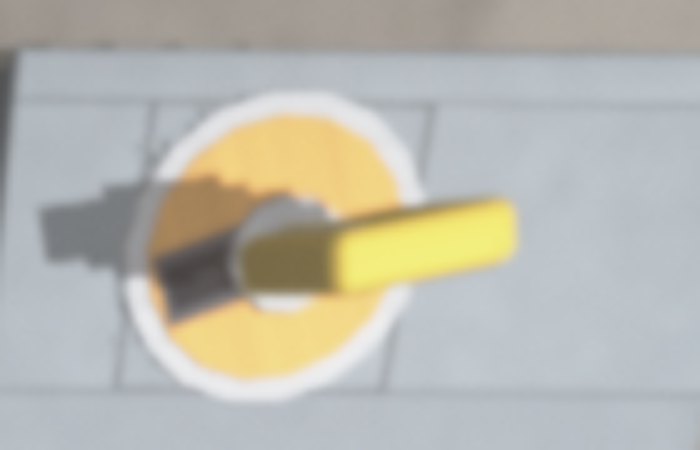

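View pics/t26.png

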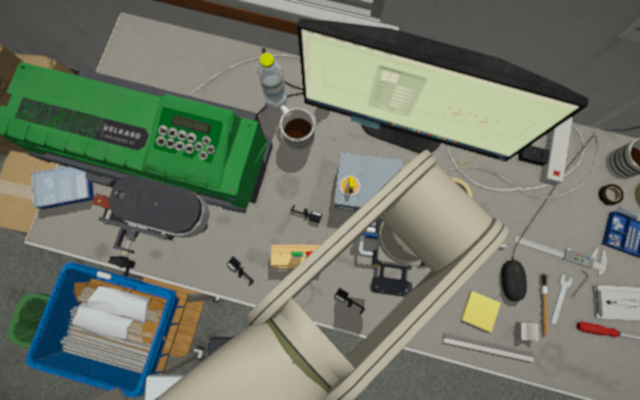

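```bash
python3 - <<'E'
from h import *
st(); print(robot.close_job())
E
```

```text
t 46.48 tcp [ 0.4407 -0.3973  0.2127] ori [-2.362 -2.07   0.   ] F [-1.1  0.  -0.2] T [-0.08  0.05 -0.04] op 0.03
the job is handed in; nothing more can be done
None
```

The yellow key turned the lock. I left it in the lock, turned, pulled the drawer fully open, and handed the job in at about 46.5 s of the 72 s allowed.

- **Keys tried:** Red and green each went fully home but jammed at about 0.4 rad of turn. Torque climbed to 0.44 Nm for red and 0.55 Nm for green while the plug stood still. I turned each back and returned it to its rack slot. Yellow turned freely to the stop, where torque rose to 0.5 Nm.
- **Plug:** The camera gave about 67–68° of turn against 68.75° for the full 1.2 rad. That is within reading error.
- **Drawer:** The handle moved 65.3 mm, measured both by the arm and in the pictures, and pulling further at the end met the stop at 14 N.
- **Last pictures:** The yellow key sits in the turned lock, the red and green heads are in the rack, and the mug is at its starting pixels. The gripper was clear of everything.
- **What went wrong:** One early move was cut short by the speed limit and ended about 4 cm off; it touched nothing. The top camera read about 3 mm less in x than the wrist camera at the cabinet. I used the wrist value, and the keys went in on it.

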